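# Load the coating bar evenly with three eye bolts

## Robot

A 7-joint arm with a two-finger parallel gripper is mounted at the origin on the work surface. World frame = base frame: x ahead of the robot, y to its left, z up, the work surface at z = 0. Lengths are in m, angles in rad, forces in N, time in s.
With the tool pointing down it reaches from about 0.4 to 0.85 m from the base axis. Payload 4.5 kg.
Tool frame: the origin (TCP) lies on the centre line of the jaws, within the pads' length; the fingertips stand 11 mm ahead of it and the grasp point (between the pads) lies 8 mm behind it; z points along the fingers, x is the direction in which the jaws open and shut, and the axes are right-handed (so a half turn about z gives the same grasp; the last joint's range is limited). The gripper opens to 88 mm and grips with 3 to 60 N. Pads are 18 mm wide; open, the fingers measure 123 mm over their backs; the gripper's body (75 mm by 187 mm) begins 45 mm behind the grasp point.
Start: joints at [-1.178, 0.689, -0.195, 1.565, 0.157, 0.902, -0.215], TCP at [0.219, 0.585, 0.22] pointing down, gripper open.
Joint ranges: [-3.01, 3.01], [-0.46, 2.08], [-1.47, 1.51], [0.13, 2.56], [-1, 4.14], [0.04, 2.09], [-2.66, 2.66]. Speed limits (rad/s): [2.57, 2.57, 3.14, 3.14, 3.14, 3.14, 3.14].

## Interface

Orientations are given as a unit quaternion [x, y, z, w].
In Python, from plant import r, vision, order, nets gives the robot as it stands.
- The arm moves only by the tool send_rows, never from a script. Its argument "series" is a list of rows, each an object with "delta_pos": the shift along the tool's x, y, z in cm, a list of three; "turn": the turn about the tool's z in degrees; "jaw": the closure, from 0 (fully open) to 1 (shut). In form: [{"delta_pos": [x, y, z], "turn": turn, "jaw": jaw}, ...]. A call has 1 to 8 rows; each row is the pose to reach, as a shift and turn from the pose commanded when the call began, along the tool's axes at that moment; what a row does not reach only later rows make up. A row lasts 1/12 s, in which the tool goes at most 41.7 mm and 7.16 degrees, less where a joint would pass 70% of its speed; a pose out of reach is approached as far as the arm can. A call with a gripper value outside its range is refused whole. The fingers move at their own pace and stop on an object; "force" is the grip in N (left out, the last holds). Time passes only in rows, so rows that repeat a pose let the fingers close. It gives the time, the measured TCP pose, the force and the opening at its end, in the units of the state.
- r.get_state(): the state, without advancing time (a new reading comes with each control period).
- vision.snapshot(name): name is "side" or "top" or "wrist"; returns the picture (400x640x3 uint8, blue, green, red); there is no depth.
- vision.camera_params(name): a dict with "intrinsics" (3x3 intrinsics, pixels), "D" ([k1, k2, p1, p2, k3] as OpenCV has them; the pictures are not rectified), "extrinsics" (4x4, takes a point from world to camera coordinates). Camera axes: x right, y down, z forward; pixel columns grow to the right and rows downward; lengths in m; the calibration is good to about 2 mm. A picture is of the moment at which its call begins: read the wrist's pose just before it. camera_params takes no time and is no camera call; for the wrist camera it gives the pose at the moment of the call.
- order.finish_job(): hands the job in, once; it reports no verdict.
Trained networks look in the newest picture that a camera, given by its name, has taken for a name from the list of things; names that differ only in an ending like _2 or _b are one class to them, and where a whole thing is asked for, a point or a joint stands for the part that bears it (a point fixed in the world has none). Each returns a list of dicts, best first, with "score" (0 to 1); they miss things now and then, are a little off and sometimes report something else, mostly with a low value. They report only what shows in the picture. A call takes as long as a camera call.
- nets.boxes_of(camera, label): "location" ([row, column] as shares, 0 to 1, of the picture: columns of its width, rows of its height, amid what is visible of it).
- nets.trace(camera, label): "region" (400x640 bool, what is visible of it) and "location" ([row, column] as shares, 0 to 1, of the picture: columns of its width, rows of its height, amid what is visible of it).
The state is a dict: "clock": time; "q": joint angles; "qd": joint speeds; "joint_torque": joint torques, N m; "tool_pos": TCP position; "eef_rot": TCP orientation; "contact_force": force on the tool from outside, world axes, zero at the start; "moment": the same for the moment, N m; "opening": opening from 0.0 (shut) to 1.0 (fully open).
Only numpy, scipy, OpenCV 4.12 (cv2) and the standard library are available. Lean on these libraries where they do the work, as an engineer would, in place of code of your own. Each camera call takes 0.05 s, during which the arm holds its last target.

## Task

Load the pivoting coating bar with the three eye bolts by their eyes, alternating ends so that it never tips down onto its rubber stop: first hang one of the two small bolts, then slide the large bolt out of the open end of its strut channel and hang it at the opposite end, then hang the other small bolt at the same end as the first. Leave all three hanging on their hooks and the bar level, and do not shift the bowl of washers or the hammer that lie in front of it.

Things in the scene. Friction and masses are not known exactly. Their poses are not given: they have to be found in the camera images.
- small_bolt_a_eye (a point): One of two alike: steel eye bolt, about 105 g: round eye (46 mm outside, 30 inside, stock 8 thick, flat flanks) on a 10 mm shank with a 26 mm square, 7 thick T-foot; 81 mm tall, upright on a 4 mm thick black rubber mat. Point: centre of the eye, 58 mm above the foot's underside. z axis up along the shank, x through the hole of the eye, y across the eye.
- small_bolt_b_eye (a point): The other small steel eye bolt, about 105 g: round eye (46 mm outside, 30 inside, stock 8 thick, flat flanks) on a 10 mm shank with a 26 mm square, 7 thick T-foot; 81 mm tall, upright on the same mat, at one side of the bar. Point: centre of the eye, 58 mm above the foot's underside. z axis up along the shank, x through the hole of the eye, y across the eye.
- large_bolt_eye (a point): The large steel eye bolt, 210 g (twice a small one): eye 55 mm outside, 33 inside, stock 11 thick, flat flanks, 14 mm shank, T-foot 44 (along x) by 30 mm, 8 thick; 80 mm tall. Point: centre of the eye, 52 mm above the foot's underside; axes as for the small ones. Its foot is captive in the channel, x axis along the channel within a few degrees, so its eye lies across the channel.
- channel_open_end (a point): Open end of a strut channel (T-track) fixed at the other side of the bar: 220 mm long, 41 wide, 21 high, inside 36 wide and 16 high over a 2.5 thick floor, top slot 22 wide. Point: middle of the top of the open end, 21 mm above the bench; x axis runs into the channel, so the way out is -x; far end capped. The bolt slides easily; it lifts off once its whole foot is out.
- bar_pivot (a point): Middle of the coating bar (25 mm square, 310 long aluminium tube) on its pivot, 200 mm above the bench on a fixed steel stand. x axis: the pivot, level, pointing away from the robot within 10 degrees; y along the bar to its left end; it tilts with the bar. Four steel hooks: front ones point to -x, rear ones to +x, 130 mm left and right of the pivot.
- bar (a joint): Tilt of the coating bar, rad: 0 level, positive with its left (+y) end up, negative with its right end up; rubber stops at +-0.19. A rubber bush pulls it back to level, damped: it gives way to a light touch, one small bolt tips it by 0.1 (13 mm at the hook), the large one alone or both small ones onto the stop.
- hook_left_front (a point): Hook at the left end, robot's side. Point: the seat, centre of the 7 mm thick rod at its lowest place, 40 mm out from the bar's middle and 4 below it. From the seat the rod rises to the upturned tip, 21 mm farther out and 12 higher. Put the eye over the tip from outside, move it in until it is over the seat and lower it: the top of its hole then rests on the rod. Axes as bar_pivot.
- hook_left_rear (a point): Hook at the left end, far side of the bar: the same, mirrored, its tip pointing away from the robot, so an eye goes on from beyond the bar towards the robot. Point and axes as for the left front one.
- hook_right_front (a point): Hook at the right (-y) end, robot's side: as the left front one.
- hook_right_rear (a point): Hook at the right (-y) end, far side of the bar: as the left rear one.
- bowl: white ceramic bowl of washers, 104 mm across, 45 high, not to be disturbed; origin under its centre
- hammer: tack hammer lying in front of the bar, 240 mm long, 26 high, head about 90 across, not to be disturbed; origin in the middle of its length, underneath, x axis towards the head

How it is judged:
On the way, in this order (a step that is already met when the one before it is completed fails the run):
1. one small bolt hangs on a hook while the large one does not yet (((distance between small_bolt_a_eye and hook_left_front below 0.03 m or distance between small_bolt_a_eye and hook_left_rear below 0.03 m) or (distance between small_bolt_a_eye and hook_right_front below 0.03 m or distance between small_bolt_a_eye and hook_right_rear below 0.03 m) or (distance between small_bolt_b_eye and hook_left_front below 0.03 m or distance between small_bolt_b_eye and hook_left_rear below 0.03 m) or (distance between small_bolt_b_eye and hook_right_front below 0.03 m or distance between small_bolt_b_eye and hook_right_rear below 0.03 m)) and not ((distance between large_bolt_eye and hook_left_front below 0.03 m or distance between large_bolt_eye and hook_left_rear below 0.03 m) or (distance between large_bolt_eye and hook_right_front below 0.03 m or distance between large_bolt_eye and hook_right_rear below 0.03 m))), for 0.3 s.
2. the large bolt hangs at the end opposite to a small bolt ((((distance between large_bolt_eye and hook_left_front below 0.03 m or distance between large_bolt_eye and hook_left_rear below 0.03 m) and (distance between any of small_bolt_a_eye, small_bolt_b_eye and hook_right_front below 0.03 m or distance between any of small_bolt_a_eye, small_bolt_b_eye and hook_right_rear below 0.03 m)) or ((distance between large_bolt_eye and hook_right_front below 0.03 m or distance between large_bolt_eye and hook_right_rear below 0.03 m) and (distance between any of small_bolt_a_eye, small_bolt_b_eye and hook_left_front below 0.03 m or distance between any of small_bolt_a_eye, small_bolt_b_eye and hook_left_rear below 0.03 m)))), for 0.3 s.
At the end, for the whole second after the job is handed in: The large bolt hangs by its eye on a hook at one end of the bar and both small bolts on the two hooks at the other end (centre of each eye within 30 mm of the hook's seat), and the bar is level within 0.04 rad (about 2 degrees) and at rest (below 0.1 rad/s) ((((distance between large_bolt_eye and hook_left_front below 0.03 m or distance between large_bolt_eye and hook_left_rear below 0.03 m) and (distance between small_bolt_a_eye and hook_right_front below 0.03 m or distance between small_bolt_a_eye and hook_right_rear below 0.03 m) and (distance between small_bolt_b_eye and hook_right_front below 0.03 m or distance between small_bolt_b_eye and hook_right_rear below 0.03 m)) or ((distance between large_bolt_eye and hook_right_front below 0.03 m or distance between large_bolt_eye and hook_right_rear below 0.03 m) and (distance between small_bolt_a_eye and hook_left_front below 0.03 m or distance between small_bolt_a_eye and hook_left_rear below 0.03 m) and (distance between small_bolt_b_eye and hook_left_front below 0.03 m or distance between small_bolt_b_eye and hook_left_rear below 0.03 m))) and value of joint bar between -0.04 and 0.04 rad and velocity of joint bar between -0.1 and 0.1 rad/s); the robot touches nothing.
It fails at once if the bar tips down to its rubber stop (more than 0.18 rad) (value of joint bar above 0.18 rad or value of joint bar below -0.18 rad).
It fails at once if a bystander (bowl or hammer) is shifted by more than 30 mm (distance of any of bowl, hammer from where it was at the start of the episode above 0.03 m).
It also fails if it takes over 72 s, if anything falls off the work surface, if the arm or the gripper's body presses on something with over 40 N, if the wrist force passes 120 N, or if a joint passes its speed limit or range.

## Working session

There is one attempt and no reset: what is moved stays moved. The work goes in short steps, Python scripts to look and compute and a tool call to move; the robot and the scene stay as the last step left them, time stands still between calls to the robot, and variables do not carry over. Pictures are saved under pics/ and viewed, and the job is handed in when it is done.

Besides the shell and the picture viewer there is one more tool, called by a JSON object that holds its "method" and its "body", one argument or row to a line. send_rows: Moves the arm, as the interface text tells. Its arguments: {"type":"object","properties":{"series":{"type":"array"},"force":{"type":"number"}},"required":["series"]}

```bash
ls; mkdir -p pics; python3 - <<'E'
from plant import r, vision, order, nets
import cv2,numpy as np
print(r.get_state())
for n in ["side","top","wrist"]:
    p=vision.camera_params(n); print(n,np.round(p["intrinsics"],1).tolist(),np.round(p["D"],4),np.round(p["extrinsics"],3).tolist())
    cv2.imwrite(f"pics/{n}0.png",vision.snapshot(n))
E
```

```text
pics
{'clock': 0.0, 'q': array([-1.17820244,  0.68998557, -0.19454767,  1.56634138,  0.15730528,
        0.90247811, -0.21508613]), 'qd': array([ 0.00020717, -0.00073002, -0.00096133,  0.00018009, -0.00118538,
       -0.00135257,  0.00035041]), 'joint_torque': array([-1.43193574e-04, -5.27552354e+01, -1.26709767e+00, -1.53425592e+01,
       -5.26629179e-02,  6.37427627e-03,  1.58753055e-04]), 'tool_pos': array([0.21926498, 0.58457047, 0.21941063]), 'eef_rot': array([ 8.21895654e-01,  5.69637347e-01, -7.13925883e-04,  5.62758345e-04]), 'contact_force': array([-0.52184076, -0.0244469 ,  0.00220409]), 'moment': array([-0.00810126, -0.01085535,  0.014491  ]), 'opening': 0.9987716916353706}
side [[493.3, 0.0, 323.8], [0.0, 493.3, 205.3], [0.0, 0.0, 1.0]] [-0.0617  0.      0.      0.      0.    ] [[0.742, -0.671, 0.022, -0.359], [-0.37, -0.436, -0.82, 0.28], [0.56, 0.6, -0.572, 0.979], [0.0, 0.0, 0.0, 1.0]]
top [[368.0, 0.0, 322.9], [0.0, 368.0, 196.2], [0.0, 0.0, 1.0]] [-0.0502  0.      0.      0.      0.    ] [[0.017, -1.0, -0.0, 0.016], [-0.979, -0.017, -0.204, 0.509], [0.204, 0.004, -0.979, 1.06], [0.0, 0.0, 0.0, 1.0]]
wrist [[340.5, 0.0, 318.7], [0.0, 340.5, 197.8], [0.0, 0.0, 1.0]] [-0.047  0.     0.     0.     0.   ] [[0.351, 0.936, -0.002, -0.624], [0.903, -0.338, 0.267, -0.037], [0.249, -0.095, -0.964, 0.391], [0.0, 0.0, 0.0, 1.0]]
```

View pics/side0.png

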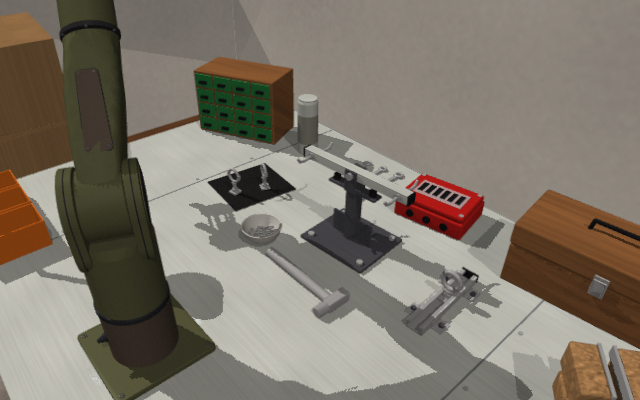

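View pics/top0.png

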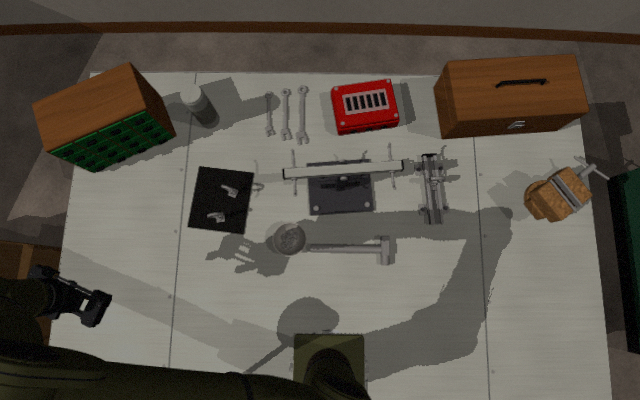

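View pics/wrist0.png

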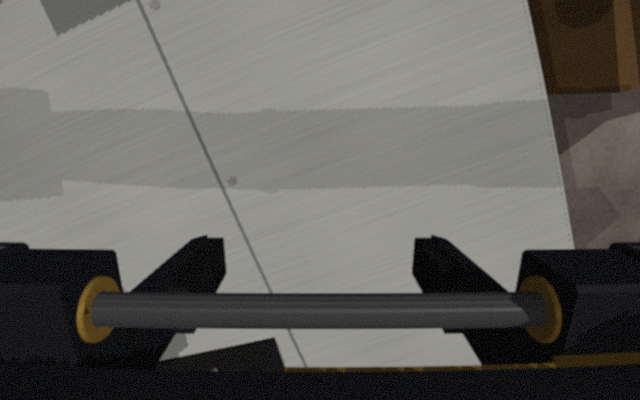

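```bash
cat > h.py <<'E'
from plant import r, vision, order, nets
import cv2,numpy as np
from scipy.spatial.transform import Rotation as R
def P(n):
    p=vision.camera_params(n); return np.array(p["intrinsics"]),np.array(p["D"],float),np.array(p["extrinsics"])
def ray(n,uv,p=None):
    K,D,T=p or P(n)
    u=cv2.undistortPoints(np.array(uv,float).reshape(-1,1,2),K,D).reshape(-1,2)
    d=np.c_[u,np.ones(len(u))]@T[:3,:3]; c=-T[:3,:3].T@T[:3,3]
    return c,d/np.linalg.norm(d,axis=1)[:,None]
def atz(n,uv,z,p=None):
    c,d=ray(n,uv,p); return c+d*((z-c[2])/d[:,2])[:,None]
def tri(a,b):
    (c1,d1),(c2,d2)=a,b; d1=d1[0];d2=d2[0]
    A=np.c_[d1,-d2]; s=np.linalg.lstsq(A,c2-c1,rcond=None)[0]
    x1=c1+s[0]*d1;x2=c2+s[1]*d2
    return (x1+x2)/2,np.linalg.norm(x1-x2)
def proj(n,X,p=None):
    K,D,T=p or P(n); return cv2.projectPoints(np.array(X,float).reshape(-1,1,3),cv2.Rodrigues(T[:3,:3])[0],T[:3,3],K,D)[0].reshape(-1,2)
def px(l): return [l[1]*640,l[0]*400]
E
python3 - <<'E'
from h import *
for n in ["side","top"]:
    vision.snapshot(n)
    for l in ["small_bolt_a_eye","large_bolt_eye","channel_open_end","bar_pivot","hook_left_front","hook_left_rear","hook_right_front","hook_right_rear","bowl","hammer"]:
        print(n,l,[(round(d["score"],2),np.round(px(d["location"]),1).tolist()) for d in nets.boxes_of(n,l)[:4]])
s=vision.snapshot("top")
cv2.imwrite("pics/topz.png",cv2.resize(s[130:270,170:470],None,fx=2.66,fy=2.66,interpolation=cv2.INTER_CUBIC))
s=vision.snapshot("side")
cv2.imwrite("pics/sidez.png",cv2.resize(s[130:345,200:500],None,fx=2.66,fy=2.66,interpolation=cv2.INTER_CUBIC))
E
```

```text
side small_bolt_a_eye [(0.57, [310.3, 291.3])]
side large_bolt_eye [(0.69, [449.8, 286.7])]
side channel_open_end [(0.64, [436.7, 308.8]), (0.48, [364.9, 174.7])]
side bar_pivot [(0.43, [308.8, 290.2])]
side hook_left_front [(0.71, [368.3, 177.3])]
side hook_left_rear []
side hook_right_front [(0.68, [364.0, 177.7]), (0.51, [262.9, 228.5])]
side hook_right_rear [(0.6, [366.9, 174.7])]
side bowl [(0.91, [261.5, 228.2])]
side hammer [(0.78, [310.0, 288.8])]
top small_bolt_a_eye [(0.47, [219.5, 219.1])]
top large_bolt_eye [(0.49, [432.6, 180.5])]
top channel_open_end [(0.84, [434.5, 193.3])]
top bar_pivot [(0.88, [343.3, 171.5]), (0.55, [433.3, 193.3])]
top hook_left_front [(0.7, [343.9, 170.0])]
top hook_left_rear [(0.86, [342.0, 172.7])]
top hook_right_front [(0.95, [341.8, 168.1])]
top hook_right_rear [(0.8, [336.4, 172.1])]
top bowl [(0.84, [290.0, 238.8])]
top hammer []
```

View pics/topz.png

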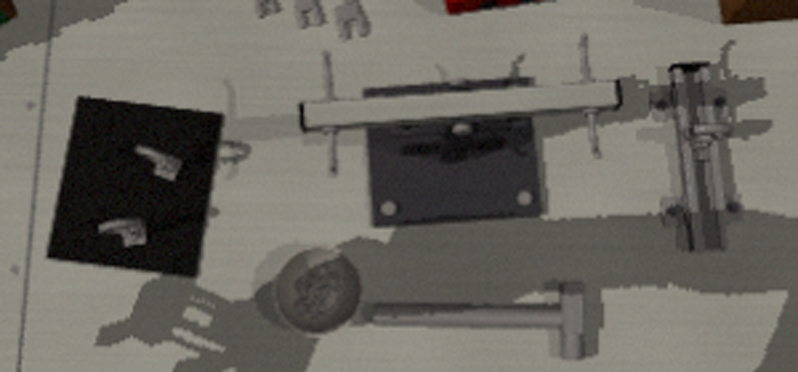

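View pics/sidez.png

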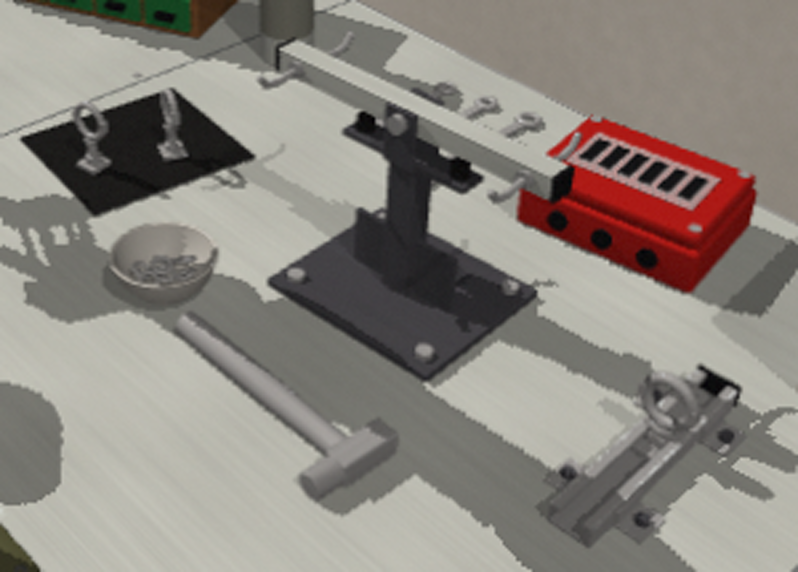

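```bash
python3 - <<'E'
from h import *
np.set_printoptions(precision=4,suppress=True)
T=lambda x,y:[170+x/2.66,130+y/2.66]
S=lambda x,y:[200+x/2.66,130+y/2.66]
print("camtop",ray("top",[[320,200]])[0],"side",ray("side",[[320,200]])[0])
for k,uv,z in [("barL",T(302,116),.2125),("barR",T(620,95),.2125),("tipLF",T(333,173),.21),("tipLR",T(327,53),.21),("tipRF",T(598,155),.21),("tipRR",T(584,36),.21),
 ("ch openL",T(690,249),.021),("ch openR",T(724,248),.021),("ch capL",T(672,66),.021),("capR",T(707,66),.021),("bowl",T(318,290),.03),
 ("mat",T(80,98),.004),("mat",T(222,114),.004),("mat",T(198,276),.004),("mat",T(48,258),.004),("hamend",T(368,312),.02),("hamhead",T(572,320),.02)]:
    print(k,atz("top",[uv],z)[0])
for k,a,b in [("barLendtop",T(302,116),S(283,57)),("barR",T(620,95),S(562,182)),("eyeNear",T(122,228),S(91,121)),("eyefar",T(158,158),S(170,107)),("large",T(708,130),S(670,403)),
  ("tipLF",T(333,172),S(264,80)),("tipRF",T(598,155),S(496,193)),("tipRR",T(584,36),S(574,143)),("tipLR",T(327,53),S(350,40))]:
    print(k,*tri(ray("top",[a]),ray("side",[b])))
E
```

```text
camtop [0.2812 0.0207 1.1416] side [-0.178  -0.7061  0.7967]
barL [0.5336 0.1285 0.2125]
barR [ 0.5606 -0.185   0.2125]
tipLF [0.4774 0.0963 0.21  ]
tipLR [0.5999 0.1064 0.21  ]
tipRF [ 0.4999 -0.1622  0.21  ]
tipRR [ 0.6224 -0.1511  0.21  ]
ch openL [ 0.4345 -0.3037  0.021 ]
ch openR [ 0.4363 -0.3435  0.021 ]
ch capL [ 0.6557 -0.2914  0.021 ]
capR [ 0.6566 -0.3338  0.021 ]
bowl [0.3795 0.1236 0.03  ]
mat [0.6087 0.4239 0.004 ]
mat [0.5912 0.2494 0.004 ]
mat [0.3954 0.2666 0.004 ]
mat [0.413  0.4452 0.004 ]
hamend [0.3564 0.0667 0.02  ]
hamhead [ 0.3511 -0.1657  0.02  ]
barLendtop [0.5379 0.1309 0.1948] 0.0011730898551609286
barR [ 0.5634 -0.1871  0.2041] 0.0007296623025156851
eyeNear [0.444  0.3412 0.062 ] 0.005663333566421272
eyefar [0.5236 0.3059 0.0648] 0.0038703749752097287
large [ 0.5693 -0.3219  0.0514] 0.0007620699380247772
tipLF [0.4813 0.0954 0.2054] 0.004615412173275589
tipRF [ 0.5031 -0.1649  0.2076] 0.006659524945744353
tipRR [ 0.6251 -0.1521  0.2   ] 0.0023775650605274393
tipLR [0.6028 0.1075 0.2005] 0.0008642238885513943
```

```bash
cat >> h.py <<'E'
C=np.array([0.5499,-0.0277]); PSI=0.086
def go(x,y,z,yawx=None,q=None):
    """tool delta cm and turn to put TCP at x,y,z with tool x axis at yaw (deg, mod 180)"""
    s=r.get_state(); M=R.from_quat(s["eef_rot"]).as_matrix(); p=s["tool_pos"]
    d=M.T@(np.array([x,y,z])-p)*100
    cur=np.degrees(np.arctan2(M[1,0],M[0,0])); t=0
    if yawx is not None:
        t=-((yawx-cur+90)%180-90)
    print("t",round(s["clock"],2),"pos",np.round(p,4),"yaw",round(cur,2),"-> delta",np.round(d,2),"turn",round(t,1),"F",np.round(s["contact_force"],1),"op",round(s["opening"],3), "q",np.round(s["q"],2))
E
python3 -c "
from h import *
go(0.46,0.324,0.2,94.9)"
```

```text
t 1.35 pos [0.2195 0.5852 0.2202] yaw 69.44 -> delta [-16.01  31.7    2.02] turn -25.5 F [-0.2  0.   0. ] op 0.999 q [-1.18  0.69 -0.19  1.57  0.16  0.9  -0.22]
```

{"method": "send_rows", "body": {
  "series": [
    {"delta_pos": [-16,31.7,2],"turn": -25.5,"jaw": 0},
    {"delta_pos": [-16,31.7,2],"turn": -25.5,"jaw": 0},
    {"delta_pos": [-16,31.7,2],"turn": -25.5,"jaw": 0},
    {"delta_pos": [-16,31.7,2],"turn": -25.5,"jaw": 0},
    {"delta_pos": [-16,31.7,2],"turn": -25.5,"jaw": 0},
    {"delta_pos": [-16,31.7,2],"turn": -25.5,"jaw": 0},
    {"delta_pos": [-16,31.7,2],"turn": -25.5,"jaw": 0},
    {"delta_pos": [-16,31.7,2],"turn": -25.5,"jaw": 0}
  ]
}}

```text
clock: 2.02
tool_pos: [0.4463, 0.3389, 0.2016]
eef_rot: [0.676, 0.737, 0.0, 0.0]
contact_force: [1.2, 0.6, -0.9]
opening: 0.998
```

{"method": "send_rows", "body": {
  "series": [
    {"delta_pos": [0,0,0],"turn": 0,"jaw": 0},
    {"delta_pos": [0,0,0],"turn": 0,"jaw": 0},
    {"delta_pos": [0,0,0],"turn": 0,"jaw": 0}
  ]
}}

```text
clock: 2.27
tool_pos: [0.4446, 0.3411, 0.2016]
eef_rot: [0.676, 0.737, 0.0, -0.001]
contact_force: [0.1, 0.1, 0.6]
opening: 1.0
```

```bash
python3 -c "
from h import *
go(0.46,0.324,0.2,94.9)
s=vision.snapshot('wrist');cv2.imwrite('pics/w1.png',s)
np.save('w1T.npy',P('wrist')[2])
for l in ['small_bolt_a_eye']:
  for n in ['wrist']:
    print([(round(d['score'],2),np.round(px(d['location']),1).tolist()) for d in nets.boxes_of(n,l)])
"
```

```text
t 2.27 pos [0.4446 0.3411 0.2016] yaw 94.94 -> delta [-1.84  1.38  0.16] turn 0.0 F [0.1 0.1 0.6] op 1.0 q [-0.52  0.64 -0.36  1.78  0.3   0.77  0.62]
[(0.85, [319.8, 179.7])]
```

View pics/w1.png

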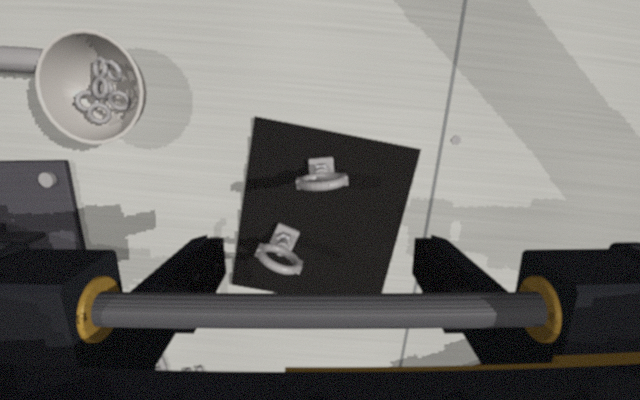

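```bash
python3 -c "
from h import *
s=cv2.imread('pics/w1.png')
cv2.imwrite('pics/w1z.png',cv2.resize(s[140:300,230:380],None,fx=5,fy=3.75*4/3*1.0,interpolation=cv2.INTER_CUBIC)[:600*2][:,:] if 0 else cv2.resize(s[145:285,240:360],None,fx=4.2,fy=4.2,interpolation=cv2.INTER_CUBIC))
"
```

```text
(no output)
```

View pics/w1z.png

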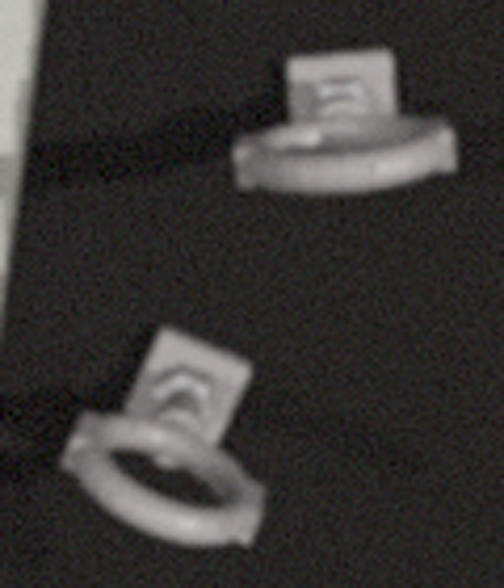

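```bash
python3 -c "
from h import *
K,D,_=P('wrist'); p=(K,D,np.load('w1T.npy'))
Z=lambda x,y:[240+x/4.2,145+y/4.2]
for a,b,f in [((238,165),(455,148),(341,85)),((73,440),(257,513),(193,375))]:
  X=atz('wrist',[Z(*a),Z(*b)],.062,p); d=X[0]-X[1]
  print(X.mean(0),np.linalg.norm(d),np.degrees(np.arctan2(d[1],d[0])), 'foot',atz('wrist',[Z(*f)],.011,p))
"
```

```text
[0.44415607 0.34659143 0.062     ] 0.047675412928518096 -80.34214275679433 foot [[0.43737512 0.34524178 0.011     ]]
[0.5242167  0.31155112 0.062     ] 0.046348319652482955 -108.59388397683666 foot [[0.51873006 0.31298933 0.011     ]]
```

```bash
python3 -c "
from h import *
go(0.444,0.3455,0.054,99.7)"
```

```text
t 2.37 pos [0.4436 0.3425 0.2017] yaw 95.12 -> delta [ 0.28  0.07 14.77] turn -4.6 F [ 0.7  0.4 -0.3] op 0.999 q [-0.52  0.64 -0.36  1.78  0.3   0.77  0.62]
```

{"method": "send_rows", "body": {
  "series": [
    {"delta_pos": [0.3,0.1,4],"turn": -4.6,"jaw": 0},
    {"delta_pos": [0.3,0.1,8],"turn": -4.6,"jaw": 0},
    {"delta_pos": [0.3,0.1,11],"turn": -4.6,"jaw": 0},
    {"delta_pos": [0.3,0.1,14],"turn": -4.6,"jaw": 0},
    {"delta_pos": [0.3,0.1,14.8],"turn": -4.6,"jaw": 0},
    {"delta_pos": [0.3,0.1,14.8],"turn": -4.6,"jaw": 0.2},
    {"delta_pos": [0.3,0.1,14.8],"turn": -4.6,"jaw": 0.4},
    {"delta_pos": [0.3,0.1,14.8],"turn": -4.6,"jaw": 0.45}
  ],
  "force": 30
}}

```text
clock: 3.03
tool_pos: [0.4463, 0.3452, 0.0553]
eef_rot: [0.646, 0.764, 0.002, 0.0]
contact_force: [-0.1, 0.6, -0.1]
opening: 0.797
```

{"method": "send_rows", "body": {
  "series": [
    {"delta_pos": [0,0,0],"turn": 0,"jaw": 0.7},
    {"delta_pos": [0,0,0],"turn": 0,"jaw": 0.7},
    {"delta_pos": [0,0,0],"turn": 0,"jaw": 0.7},
    {"delta_pos": [0,0,0],"turn": 0,"jaw": 0.7}
  ]
}}

```text
clock: 3.37
tool_pos: [0.4461, 0.3437, 0.0542]
eef_rot: [0.646, 0.763, 0.001, 0.0]
contact_force: [-0.5, 0.3, 0.4]
opening: 0.497
```

```bash
python3 -c "
from h import *
go(0.444,0.3455,0.2,94.9)
vision.snapshot('side')
s=vision.snapshot('side');cv2.imwrite('pics/s2.png',cv2.resize(s[100:250,180:420],None,fx=3,fy=3))
s=vision.snapshot('wrist');cv2.imwrite('pics/w2.png',s)
"
```

```text
t 3.37 pos [0.4461 0.3437 0.0542] yaw 99.53 -> delta [  0.22  -0.16 -14.58] turn 4.6 F [-0.5  0.3  0.4] op 0.497 q [-0.59  0.86 -0.26  1.87  0.45  0.46  0.57]
```

View pics/w2.png

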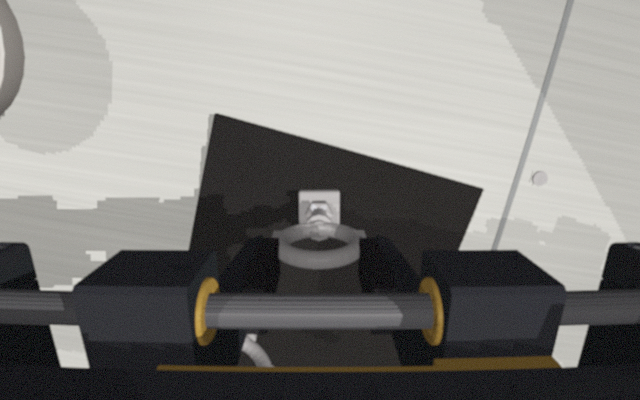

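```bash
python3 -c "
from h import *
s=r.get_state();M=R.from_quat(s['eef_rot']).as_matrix();p=s['tool_pos']
for o in [(0,0,-.008),(.023,0,-.008),(0,0,-.031),(0,-.009,-.008),(0,.009,-.008),(0,-.004,-.031),(0,.004,-.031),(0.,0.,.043)]:
  print(o,proj('wrist',p+M@np.array(o)))
s=cv2.imread('pics/w2.png');cv2.imwrite('pics/w2z.png',cv2.resize(s[170:300,250:400],None,fx=4,fy=4,interpolation=cv2.INTER_CUBIC))
"
```

```text
(0, 0, -0.008) [[317.07236943 246.25741059]]
(0.023, 0, -0.008) [[362.90550548 246.23331455]]
(0, 0, -0.031) [[316.83085527 267.47101641]]
(0, -0.009, -0.008) [[317.05428187 229.41937976]]
(0, 0.009, -0.008) [[317.09029025 262.59637148]]
(0, -0.004, -0.031) [[316.81954795 259.11048502]]
(0, 0.004, -0.031) [[316.84209555 275.70055949]]
(0.0, 0.0, 0.043) [[317.43586445 214.39384026]]
```

View pics/w2z.png

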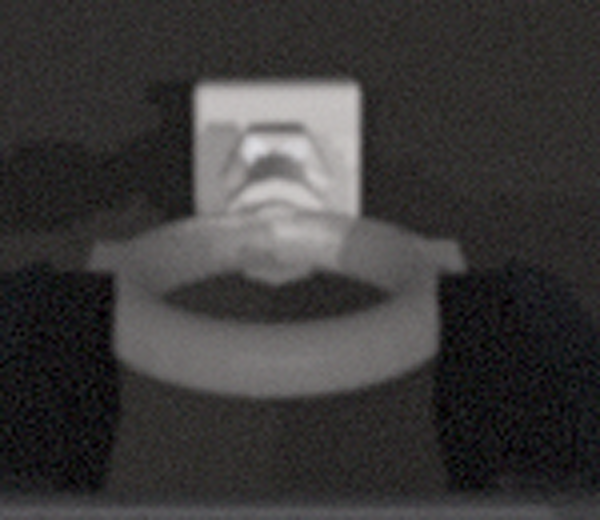

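{"method": "send_rows", "body": {
  "series": [
    {"delta_pos": [0,0,-1],"turn": 0,"jaw": 0.7},
    {"delta_pos": [0,0,-3],"turn": 0,"jaw": 0.7},
    {"delta_pos": [0,0,-6],"turn": 2,"jaw": 0.7},
    {"delta_pos": [0,0,-9],"turn": 4.6,"jaw": 0.7},
    {"delta_pos": [0,0,-12],"turn": 4.6,"jaw": 0.7},
    {"delta_pos": [0,0,-14],"turn": 4.6,"jaw": 0.7},
    {"delta_pos": [0,0,-14],"turn": 4.6,"jaw": 0.7}
  ]
}}

```text
clock: 4.1
tool_pos: [0.4475, 0.3455, 0.1983]
eef_rot: [0.676, 0.737, 0.004, 0.0]
contact_force: [-0.3, 1.2, -0.6]
opening: 0.404
```

```bash
python3 -c "
from h import *
go(0.449,0.096,0.194,94.9)
s=vision.snapshot('wrist');cv2.imwrite('pics/w3.png',s)
s=vision.snapshot('side');cv2.imwrite('pics/s3.png',cv2.resize(s[70:220,180:420],None,fx=3,fy=3))
"
```

```text
t 4.1 pos [0.4475 0.3455 0.1983] yaw 94.93 -> delta [-24.87  -2.     0.29] turn 0.0 F [-0.3  1.2 -0.6] op 0.404 q [-0.53  0.65 -0.36  1.78  0.31  0.76  0.62]
```

View pics/s3.png

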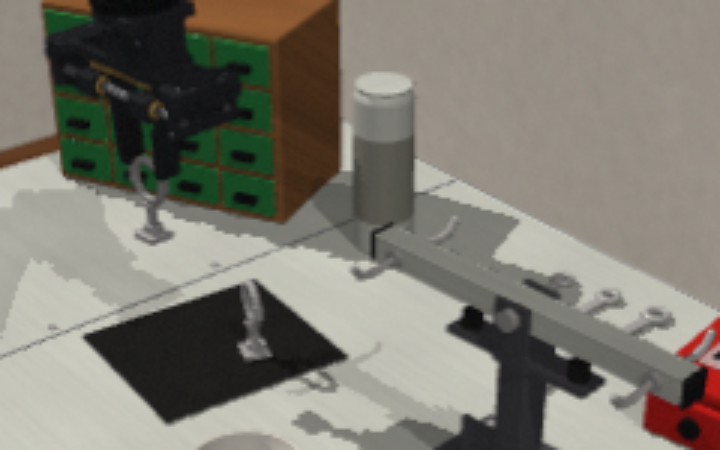

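View pics/w3.png

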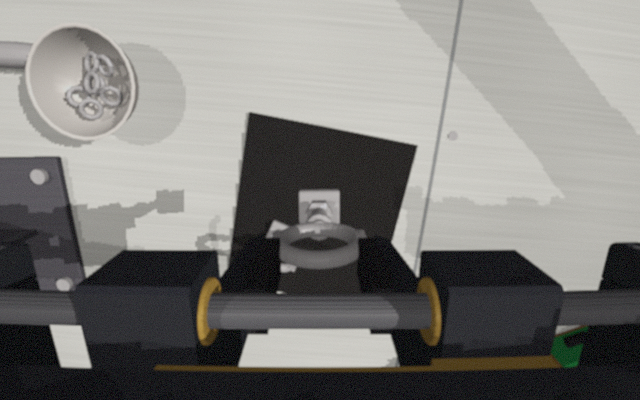

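```bash
python3 -c "
from h import *
s=cv2.imread('pics/s3.png');cv2.imwrite('pics/s3z.png',cv2.resize(s[80:260,40:260],None,fx=3.3,fy=3.3,interpolation=cv2.INTER_CUBIC))
s=cv2.imread('pics/w3.png');cv2.imwrite('pics/w3z.png',cv2.resize(s[170:300,250:400],None,fx=4,fy=4,interpolation=cv2.INTER_CUBIC))
s=r.get_state();M=R.from_quat(s['eef_rot']).as_matrix();p=s['tool_pos']
for o in [(0,0,.011),(.023,0,-.008),(-.023,0,-.008),(0,0,-.008),(0,0,.05)]:
  print(o,(proj('side',p+M@np.array(o))-[180,70])*3*3.3-np.array([40,80])*3.3,proj('wrist',p+M@np.array(o)))
"
```

```text
(0, 0, 0.011) [[359.82805588 396.46270708]] [[317.28508836 232.56855745]]
(0.023, 0, -0.008) [[301.65775257 307.0252005 ]] [[362.96110648 246.35646578]]
(-0.023, 0, -0.008) [[407.21157153 360.6904245 ]] [[271.31576456 246.31595289]]
(0, 0, -0.008) [[353.90072726 333.58384642]] [[317.1350097 246.377768 ]]
(0, 0, 0.05) [[371.76371947 522.4945717 ]] [[317.51775003 211.18936869]]
```

View pics/s3z.png

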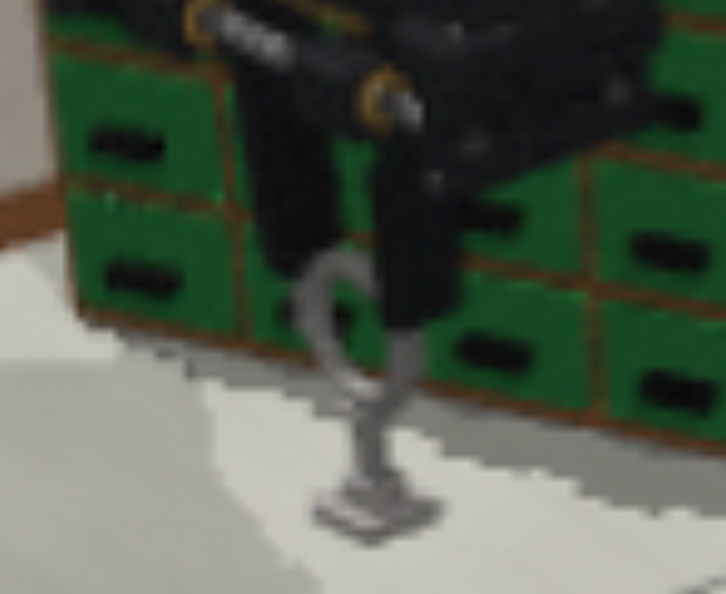

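View pics/w3z.png

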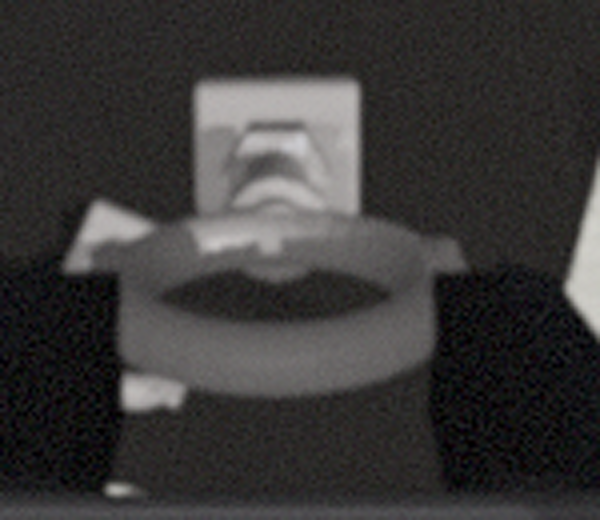

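{"method": "send_rows", "body": {
  "series": [
    {"delta_pos": [-3,-0.3,0],"turn": 0,"jaw": 0.6},
    {"delta_pos": [-6,-0.6,0],"turn": 0,"jaw": 0.6},
    {"delta_pos": [-9,-0.9,0],"turn": 0,"jaw": 0.6}
  ]
}}

```text
clock: 4.45
tool_pos: [0.4431, 0.2515, 0.1919]
eef_rot: [0.675, 0.737, -0.002, -0.0]
contact_force: [0.9, -0.5, -0.8]
opening: 0.407
```

```bash
python3 -c "
from h import *
go(0.449,0.096,0.194,94.9)
s=vision.snapshot('wrist');cv2.imwrite('pics/w4.png',s)
"
```

```text
t 4.45 pos [0.4431 0.2515 0.1919] yaw 95.03 -> delta [-15.54  -0.78  -0.18] turn 0.1 F [ 0.9 -0.5 -0.8] op 0.407 q [-0.38  0.6  -0.37  1.93  0.33  0.67  0.71]
```

View pics/w4.png

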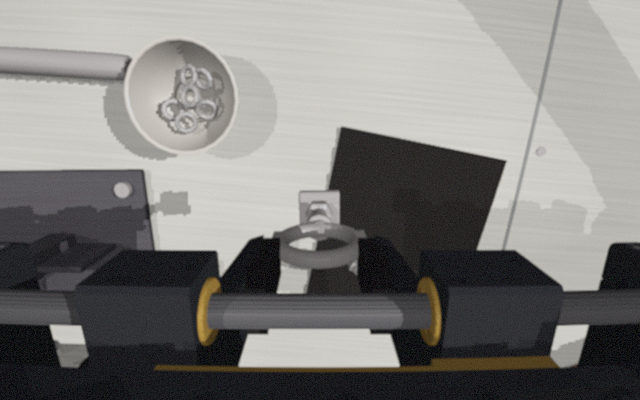

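{"method": "send_rows", "body": {
  "series": [
    {"delta_pos": [-4,-0.8,-0.2],"turn": 0,"jaw": 0.6},
    {"delta_pos": [-8,-0.8,-0.2],"turn": 0,"jaw": 0.6},
    {"delta_pos": [-11.5,-0.8,-0.2],"turn": 0,"jaw": 0.6},
    {"delta_pos": [-14,-0.8,-0.2],"turn": 0,"jaw": 0.6},
    {"delta_pos": [-15.5,-0.8,-0.2],"turn": 0,"jaw": 0.6},
    {"delta_pos": [-15.5,-0.8,-0.2],"turn": 0,"jaw": 0.6}
  ]
}}

```text
clock: 5.0
tool_pos: [0.4487, 0.0931, 0.194]
eef_rot: [0.678, 0.735, -0.003, -0.0]
contact_force: [0.1, 0.4, -0.7]
opening: 0.405
```

```bash
python3 -c "
from h import *
go(0.4988,0.0984,0.194,94.9)
s=vision.snapshot('wrist');cv2.imwrite('pics/w5.png',s)
s=vision.snapshot('side');cv2.imwrite('pics/s5.png',cv2.resize(s[60:220,230:430],None,fx=4,fy=3.75,interpolation=cv2.INTER_CUBIC))
"
```

```text
t 5.0 pos [0.4487 0.0931 0.194 ] yaw 94.57 -> delta [ 0.13  5.04 -0.02] turn -0.3 F [ 0.1  0.4 -0.7] op 0.405 q [-0.05  0.54 -0.39  2.07  0.36  0.6   0.96]
```

View pics/s5.png

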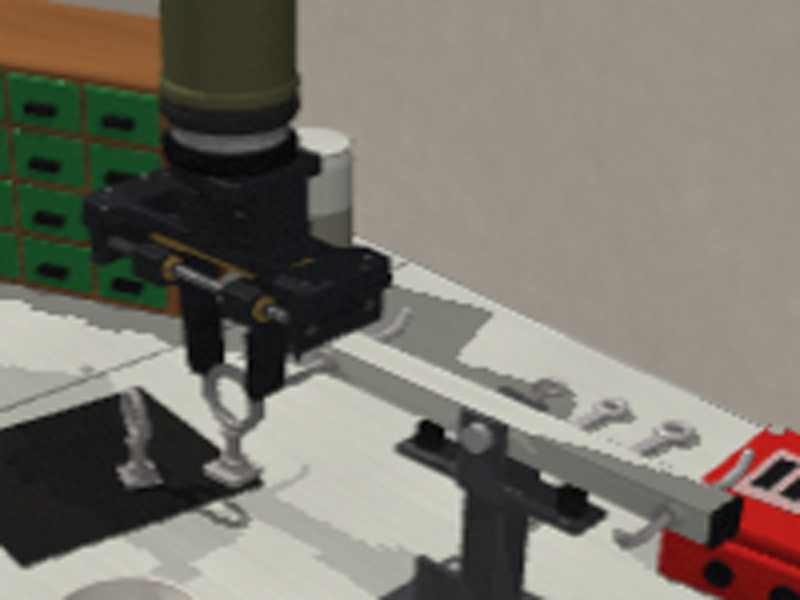

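View pics/w5.png

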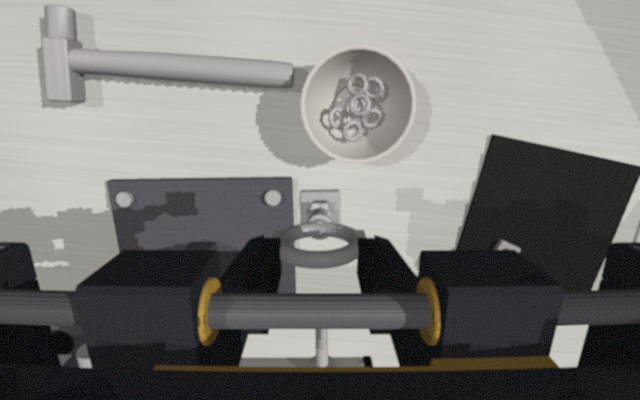

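{"method": "send_rows", "body": {
  "series": [
    {"delta_pos": [0,1.5,0],"turn": 0,"jaw": 0.6},
    {"delta_pos": [0,3,0],"turn": 0,"jaw": 0.6},
    {"delta_pos": [0,4,0],"turn": 0,"jaw": 0.6},
    {"delta_pos": [0,5,0],"turn": 0,"jaw": 0.6},
    {"delta_pos": [0,5,0],"turn": 0,"jaw": 0.6}
  ]
}}

```text
clock: 5.52
tool_pos: [0.5013, 0.1051, 0.195]
eef_rot: [0.675, 0.738, 0.001, -0.0]
contact_force: [0.4, 1.3, -1.3]
opening: 0.404
```

```bash
python3 -c "
from h import *
go(0.4988,0.0984,0.194,94.9)
s=vision.snapshot('wrist');cv2.imwrite('pics/w6.png',s)
s=vision.snapshot('side');cv2.imwrite('pics/s6.png',cv2.resize(s[60:220,230:430],None,fx=4,fy=3.75,interpolation=cv2.INTER_CUBIC))
"
```

```text
t 5.52 pos [0.5013 0.1051 0.195 ] yaw 95.08 -> delta [-0.64 -0.31  0.1 ] turn 0.2 F [ 0.4  1.3 -1.3] op 0.404 q [-0.05  0.6  -0.4   1.93  0.35  0.68  1.01]
```

View pics/s6.png

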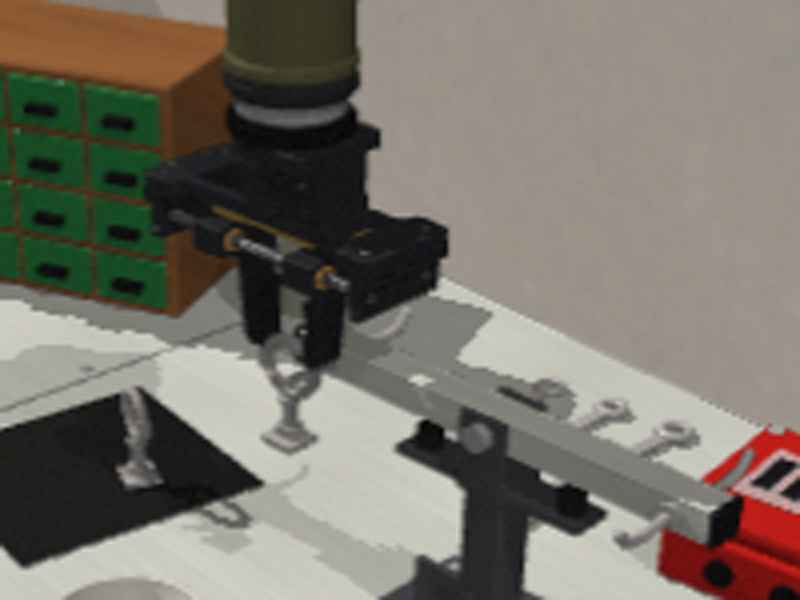

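View pics/w6.png

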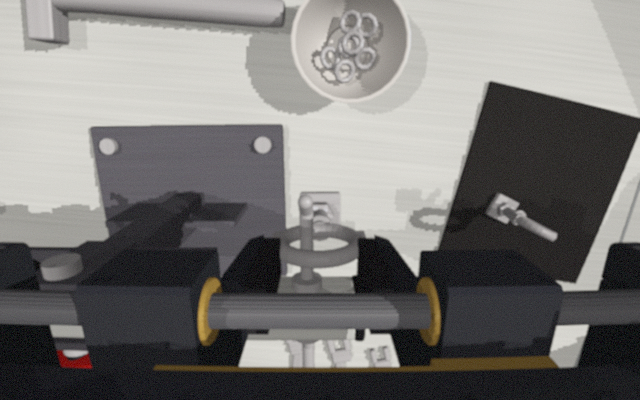

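{"method": "send_rows", "body": {
  "series": [
    {"delta_pos": [-0.6,-0.3,0.3],"turn": 0,"jaw": 0.6},
    {"delta_pos": [-0.6,-0.3,1],"turn": 0,"jaw": 0.6},
    {"delta_pos": [-0.6,-0.3,1.6],"turn": 0,"jaw": 0.6},
    {"delta_pos": [-0.6,-0.3,2.1],"turn": 0,"jaw": 0.6},
    {"delta_pos": [-0.6,-0.3,2.5],"turn": 0,"jaw": 0.6},
    {"delta_pos": [-0.6,-0.3,2.9],"turn": 0,"jaw": 0.6},
    {"delta_pos": [-0.6,-0.3,2.9],"turn": 0,"jaw": 0.6}
  ]
}}

```text
clock: 6.2
tool_pos: [0.4969, 0.0961, 0.1657]
eef_rot: [0.676, 0.737, -0.0, -0.0]
contact_force: [-0.2, 0.2, 0.4]
opening: 0.405
```

```bash
python3 -c "
from h import *
go(0.4988,0.0984,0.194,94.9)
s=vision.snapshot('wrist');cv2.imwrite('pics/w7.png',s)
s=vision.snapshot('side');cv2.imwrite('pics/s7.png',cv2.resize(s[60:220,230:430],None,fx=4,fy=3.75,interpolation=cv2.INTER_CUBIC))
"
```

```text
t 6.2 pos [0.4969 0.0961 0.1657] yaw 94.95 -> delta [ 0.21  0.2  -2.83] turn 0.1 F [-0.2  0.2  0.4] op 0.405 q [-0.05  0.64 -0.37  1.97  0.38  0.6   0.98]
```

View pics/s7.png

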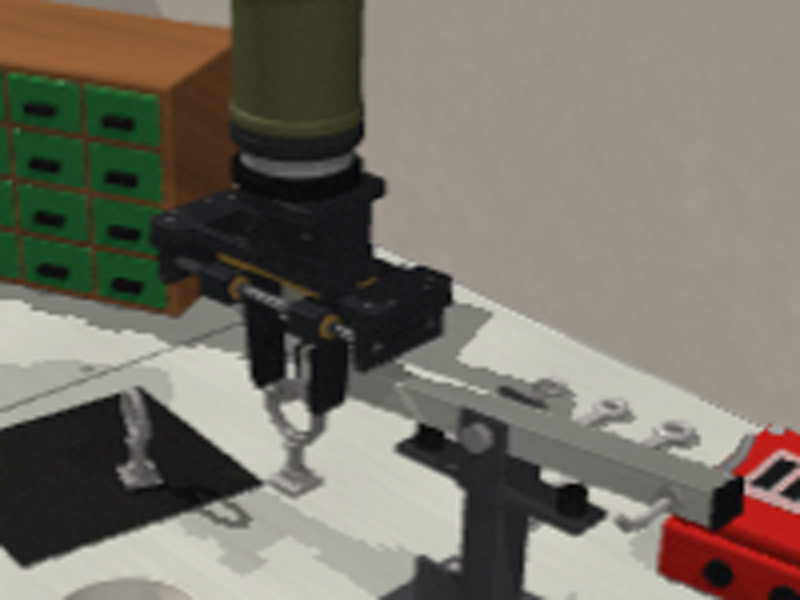

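View pics/w7.png

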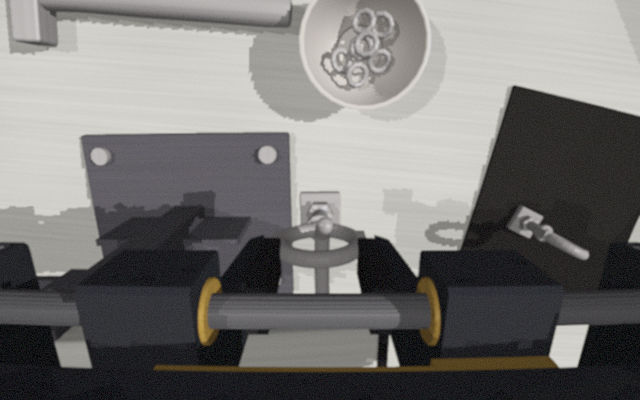

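{"method": "send_rows", "body": {
  "series": [
    {"delta_pos": [0,0,0],"turn": 0,"jaw": 0.5},
    {"delta_pos": [0,0,0],"turn": 0,"jaw": 0.3},
    {"delta_pos": [0,0,0],"turn": 0,"jaw": 0.15},
    {"delta_pos": [0,0,0],"turn": 0,"jaw": 0.15},
    {"delta_pos": [0,0,0],"turn": 0,"jaw": 0.15},
    {"delta_pos": [0,0,0],"turn": 0,"jaw": 0.15}
  ]
}}

```text
clock: 6.8
tool_pos: [0.4973, 0.0961, 0.1666]
eef_rot: [0.676, 0.737, 0.0, 0.0]
contact_force: [0.0, -0.1, 1.1]
opening: 0.834
```

{"method": "send_rows", "body": {
  "series": [
    {"delta_pos": [0,0,-3],"turn": 0,"jaw": 0.1},
    {"delta_pos": [0,0,-6],"turn": 0,"jaw": 0},
    {"delta_pos": [0,0,-9],"turn": 0,"jaw": 0},
    {"delta_pos": [0,0,-11],"turn": 0,"jaw": 0}
  ]
}}

```text
clock: 7.13
tool_pos: [0.4979, 0.0965, 0.2791]
eef_rot: [0.676, 0.737, 0.001, 0.001]
contact_force: [0.8, 0.4, -1.0]
opening: 1.0
```

```bash
python3 -c "
from h import *
go(0.569,-0.319,0.25,92.5)
s=vision.snapshot('side');cv2.imwrite('pics/s8.png',cv2.resize(s[100:340,230:500],None,fx=2.9,fy=2.5,interpolation=cv2.INTER_CUBIC))
"
```

```text
t 7.13 pos [0.4979 0.0965 0.2791] yaw 94.95 -> delta [-42.02   3.49   2.88] turn 2.4 F [ 0.8  0.4 -1. ] op 1.0 q [ 0.01  0.48 -0.46  1.83  0.27  0.89  1.09]
```

View pics/s8.png

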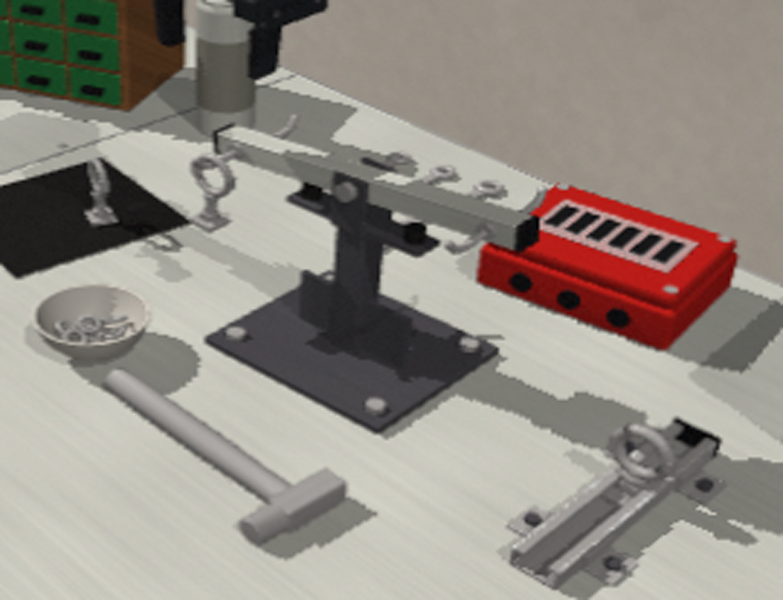

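{"method": "send_rows", "body": {
  "series": [
    {"delta_pos": [-4,0.5,0],"turn": 2.4,"jaw": 0},
    {"delta_pos": [-8,1,0],"turn": 2.4,"jaw": 0},
    {"delta_pos": [-12,1.5,0],"turn": 2.4,"jaw": 0},
    {"delta_pos": [-16,1.5,0],"turn": 2.4,"jaw": 0},
    {"delta_pos": [-20,1.5,0],"turn": 2.4,"jaw": 0},
    {"delta_pos": [-24,1.5,0],"turn": 2.4,"jaw": 0},
    {"delta_pos": [-28,1.5,0],"turn": 2.4,"jaw": 0},
    {"delta_pos": [-32,1.5,0],"turn": 2.4,"jaw": 0}
  ]
}}

```text
clock: 7.85
tool_pos: [0.5394, -0.2235, 0.2762]
eef_rot: [0.691, 0.723, -0.0, -0.0]
contact_force: [0.4, 0.8, 0.9]
opening: 0.999
```

{"method": "send_rows", "body": {
  "series": [
    {"delta_pos": [-3.5,0,0],"turn": 0,"jaw": 0},
    {"delta_pos": [-7,0,2],"turn": 0,"jaw": 0},
    {"delta_pos": [-10,0,4],"turn": 0,"jaw": 0},
    {"delta_pos": [-10,0,7],"turn": 0,"jaw": 0},
    {"delta_pos": [-10,0,8],"turn": 0,"jaw": 0},
    {"delta_pos": [-10,0,8],"turn": 0,"jaw": 0}
  ]
}}

```text
clock: 8.35
tool_pos: [0.5421, -0.3197, 0.1933]
eef_rot: [0.691, 0.723, -0.001, -0.004]
contact_force: [0.6, 0.7, 0.5]
opening: 1.002
```

```bash
python3 -c "
from h import *
go(0.569,-0.319,0.25,92.5)
s=vision.snapshot('wrist');cv2.imwrite('pics/w9.png',s);np.save('w9T.npy',P('wrist')[2])
cv2.imwrite('pics/w9z.png',cv2.resize(s[60:310,220:420],None,fx=2.4*1.5,fy=2.4,interpolation=cv2.INTER_CUBIC))
"
```

```text
t 8.35 pos [ 0.5421 -0.3197  0.1933] yaw 92.59 -> delta [-0.03  2.66 -5.69] turn 0.1 F [0.6 0.7 0.5] op 1.002 q [ 0.67  0.75 -0.39  1.57  0.34  0.9   1.78]
```

View pics/w9.png

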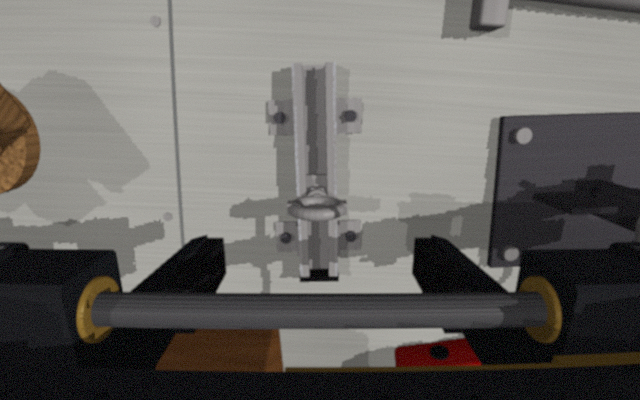

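View pics/w9z.png

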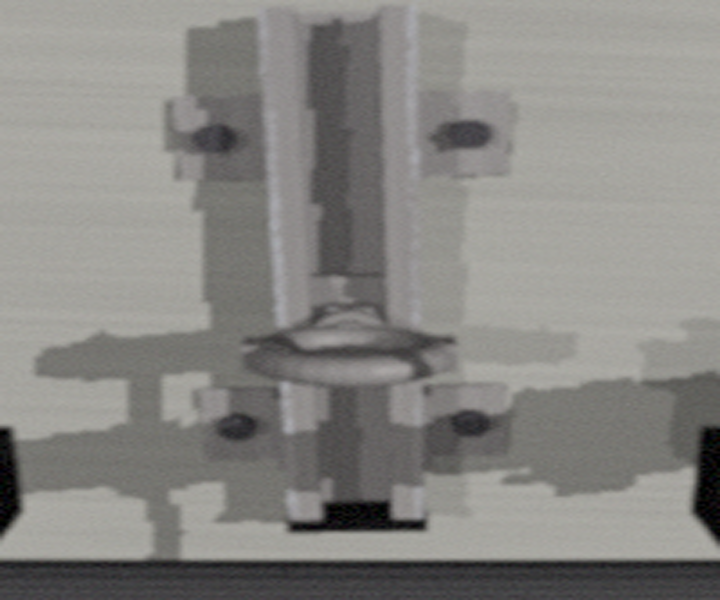

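```bash
python3 -c "
from h import *
K,D,_=P('wrist'); p=(K,D,np.load('w9T.npy'))
Z=lambda x,y:[220+x/3.6,60+y/2.4]
X=atz('wrist',[Z(246,352),Z(454,352)],.0545,p);print(X,X.mean(0),np.linalg.norm(X[0]-X[1]),np.degrees(np.arctan2(*(X[0]-X[1])[1::-1])))
X=atz('wrist',[Z(262,12),Z(414,12),Z(290,522),Z(426,522)],.021,p);print(X)
a=(X[0]+X[1])/2;b=(X[2]+X[3])/2;print(a,b,np.linalg.norm(a-b),np.degrees(np.arctan2(*(b-a)[1::-1])))
"
```

```text
[[ 0.56928428 -0.34573397  0.0545    ]
 [ 0.56678364 -0.29134639  0.0545    ]] [ 0.56803396 -0.31854018  0.0545    ] 0.054445037824912 -87.36749628904342
[[ 0.43985792 -0.34753703  0.021     ]
 [ 0.43800584 -0.30774878  0.021     ]
 [ 0.66116415 -0.33289335  0.021     ]
 [ 0.65926481 -0.29093979  0.021     ]]
[ 0.43893188 -0.3276429   0.021     ] [ 0.66021448 -0.31191657  0.021     ] 0.2218407230290763 4.065119471407359
```

```bash
python3 -c "
from h import *
go(0.568,-0.3185,0.0465,92.6)
"
```

```text
t 8.4 pos [ 0.5438 -0.3194  0.1955] yaw 92.66 -> delta [-0.06  2.45 14.9 ] turn 0.1 F [0.1 0.5 0.7] op 0.997 q [ 0.67  0.75 -0.39  1.56  0.34  0.9   1.78]
```

{"method": "send_rows", "body": {
  "series": [
    {"delta_pos": [0,2.4,3],"turn": 0,"jaw": 0},
    {"delta_pos": [0,2.4,7],"turn": 0,"jaw": 0},
    {"delta_pos": [0,2.4,10.5],"turn": 0,"jaw": 0},
    {"delta_pos": [0,2.4,13],"turn": 0,"jaw": 0},
    {"delta_pos": [0,2.4,14.9],"turn": 0,"jaw": 0},
    {"delta_pos": [0,2.4,14.9],"turn": 0,"jaw": 0},
    {"delta_pos": [0,2.4,14.9],"turn": 0,"jaw": 0.3},
    {"delta_pos": [0,2.4,14.9],"turn": 0,"jaw": 0.45}
  ],
  "force": 30
}}

```text
clock: 9.07
tool_pos: [0.5704, -0.3199, 0.05]
eef_rot: [0.691, 0.723, 0.001, 0.002]
contact_force: [0.5, -0.5, 0.4]
opening: 0.871
```

{"method": "send_rows", "body": {
  "series": [
    {"delta_pos": [0,0,0],"turn": 0,"jaw": 0.55},
    {"delta_pos": [0,0,0],"turn": 0,"jaw": 0.55},
    {"delta_pos": [0,0,0],"turn": 0,"jaw": 0.55},
    {"delta_pos": [0,0,0],"turn": 0,"jaw": 0.55},
    {"delta_pos": [0,0,0],"turn": 0,"jaw": 0.55}
  ]
}}

```text
clock: 9.48
tool_pos: [0.5686, -0.32, 0.0481]
eef_rot: [0.691, 0.723, 0.0, 0.0]
contact_force: [-0.4, 1.0, 4.2]
opening: 0.519
```

```bash
python3 -c "
from h import *
go(0.405,-0.330,0.0465,92.6)
s=vision.snapshot('wrist');cv2.imwrite('pics/w10.png',s)
"
```

```text
t 9.48 pos [ 0.5686 -0.32    0.0481] yaw 92.54 -> delta [ -0.27 -16.39   0.14] turn -0.1 F [-0.4  1.   4.2] op 0.519 q [ 0.61  0.96 -0.32  1.59  0.42  0.66  1.7 ]
```

View pics/w10.png

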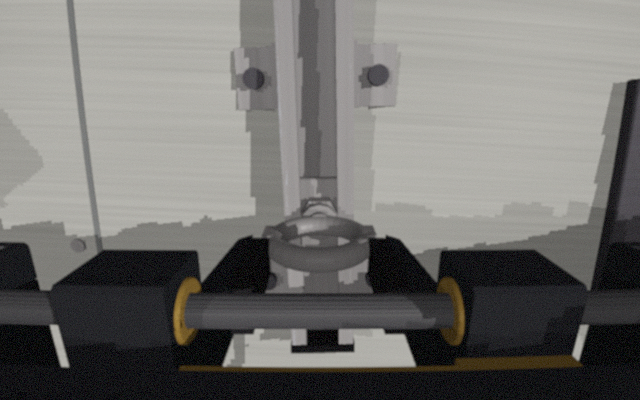

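{"method": "send_rows", "body": {
  "series": [
    {"delta_pos": [0,-1.5,0],"turn": 0,"jaw": 0.6},
    {"delta_pos": [-0.1,-4,0],"turn": 0,"jaw": 0.6},
    {"delta_pos": [-0.1,-6.5,0],"turn": 0,"jaw": 0.6},
    {"delta_pos": [-0.2,-9,0],"turn": 0,"jaw": 0.6},
    {"delta_pos": [-0.2,-11.5,0],"turn": 0,"jaw": 0.6},
    {"delta_pos": [-0.3,-14,0],"turn": 0,"jaw": 0.6},
    {"delta_pos": [-0.3,-16.5,0],"turn": 0,"jaw": 0.6},
    {"delta_pos": [-0.3,-16.5,0],"turn": 0,"jaw": 0.6}
  ]
}}

```text
clock: 10.2
tool_pos: [0.3961, -0.3315, 0.0472]
eef_rot: [0.693, 0.721, -0.003, -0.003]
contact_force: [-1.0, -0.6, -0.4]
opening: 0.403
```

```bash
python3 -c "
from h import *
go(0.405,-0.330,0.0465,92.6)
s=vision.snapshot('wrist');cv2.imwrite('pics/w11.png',s)
s=vision.snapshot('side');cv2.imwrite('pics/s11.png',cv2.resize(s[200:360,340:540],None,fx=4,fy=3.75,interpolation=cv2.INTER_CUBIC))
"
```

```text
t 10.2 pos [ 0.3961 -0.3315  0.0472] yaw 92.28 -> delta [0.11 0.9  0.06] turn -0.3 F [-1.  -0.6 -0.4] op 0.403 q [ 0.74  0.85 -0.23  2.01  0.53  0.35  1.7 ]
```

View pics/s11.png

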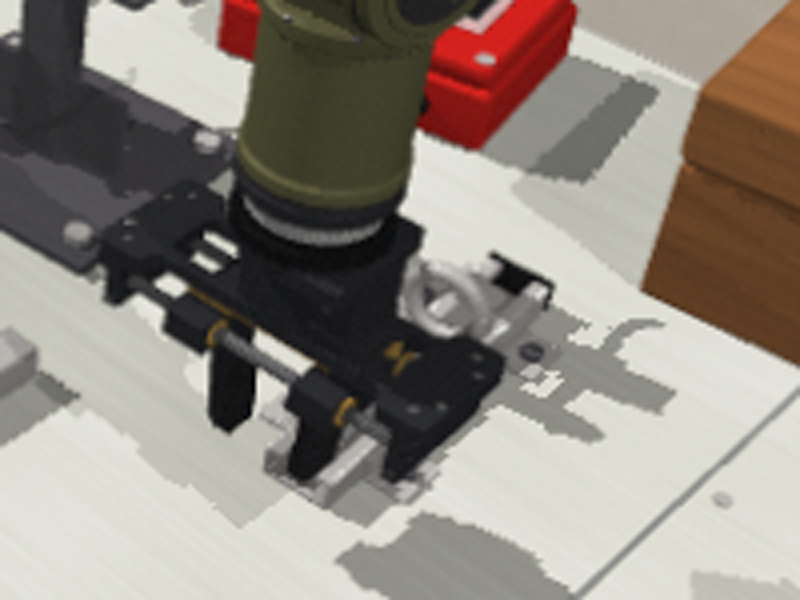

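View pics/w11.png

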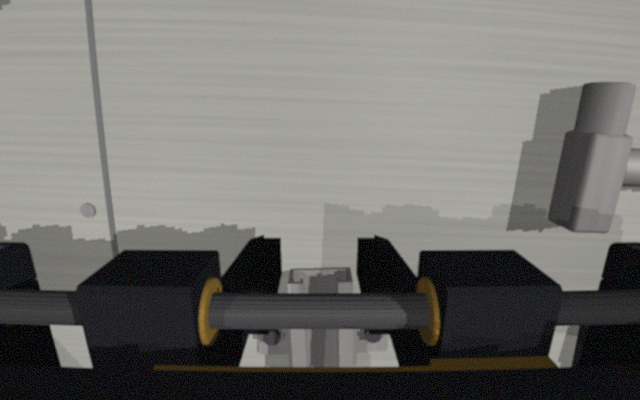

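```bash
python3 -c "
from h import *
s=r.get_state();M=R.from_quat(s['eef_rot']).as_matrix();p=s['tool_pos'];print(p)
for o in [(0.0178,0,.011),(-.0178,0,.011),(0.0178,0,-.02),(-.0178,0,-.02),(0.0178,-.009,.011),(-.0178,-.009,.011)]:
  print(o,(proj('side',p+M@np.array(o))-[340,200])*[4,3.75], proj('wrist',p+M@np.array(o)))
s=cv2.imread('pics/w11.png');cv2.imwrite('pics/w11z.png',cv2.resize(s[200:350,220:420],None,fx=4,fy=4,interpolation=cv2.INTER_CUBIC))
"
```

```text
[ 0.4029004  -0.33106194  0.04753288]
(0.0178, 0, 0.011) [[231.59271171 459.11662029]] [[349.39796627 232.60213543]]
(-0.0178, 0, 0.011) [[287.75183926 495.98834411]] [[285.29001262 232.57895253]]
(0.0178, 0, -0.02) [[238.49938024 419.38690404]] [[355.12458531 256.74614624]]
(-0.0178, 0, -0.02) [[295.88389631 456.17974292]] [[279.05613589 256.71582893]]
(0.0178, -0.009, 0.011) [[220.44657844 467.93935136]] [[349.80844243 217.23348194]]
(-0.0178, -0.009, 0.011) [[276.68925382 505.18889551]] [[284.85477162 217.21100478]]
```

View pics/w11z.png

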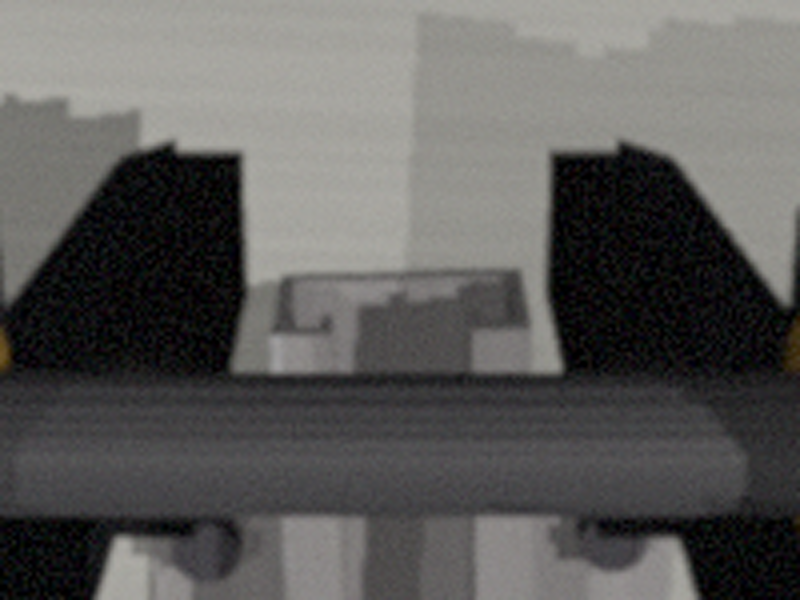

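{"method": "send_rows", "body": {
  "series": [
    {"delta_pos": [0,0,-4],"turn": 0,"jaw": 0.3},
    {"delta_pos": [0,0,-8],"turn": 0,"jaw": 0},
    {"delta_pos": [0.3,3,-11],"turn": 0,"jaw": 0},
    {"delta_pos": [0.6,6.5,-13],"turn": 0,"jaw": 0},
    {"delta_pos": [0.8,10,-13],"turn": 0,"jaw": 0},
    {"delta_pos": [0.9,13.5,-13],"turn": 0,"jaw": 0},
    {"delta_pos": [0.9,13.5,-13],"turn": 0,"jaw": 0},
    {"delta_pos": [0.9,13.5,-13],"turn": 0,"jaw": 0}
  ]
}}

```text
clock: 10.97
tool_pos: [0.5413, -0.3136, 0.1775]
eef_rot: [0.69, 0.724, 0.002, 0.001]
contact_force: [-0.9, -0.7, 0.4]
opening: 0.977
```

```bash
python3 -c "
from h import *
go(0.569,-0.319,0.25,92.5)
s=vision.snapshot('wrist');np.save('w9T.npy',P('wrist')[2])
cv2.imwrite('pics/w12z.png',cv2.resize(s[60:310,220:420],None,fx=2.4*1.5,fy=2.4,interpolation=cv2.INTER_CUBIC))
s=r.get_state();M=R.from_quat(s['eef_rot']).as_matrix();p=s['tool_pos']
for o in [(0.044,-.009,.011),(-.044,-.009,.011),(0.044,-.009,-.02),(-.044,-.009,-.02)]:
  print(o,proj('wrist',p+M@np.array(o)))
"
```

```text
t 10.97 pos [ 0.5413 -0.3136  0.1775] yaw 92.75 -> delta [-0.66  2.76 -7.24] turn 0.3 F [-0.9 -0.7  0.4] op 0.977 q [ 0.67  0.76 -0.4   1.6   0.36  0.85  1.75]
(0.044, -0.009, 0.011) [[397.45315985 217.25119195]]
(-0.044, -0.009, 0.011) [[237.25096705 217.19466437]]
(0.044, -0.009, -0.02) [[412.32512601 238.80043973]]
(-0.044, -0.009, -0.02) [[221.87715777 238.72764819]]
```

View pics/w12z.png

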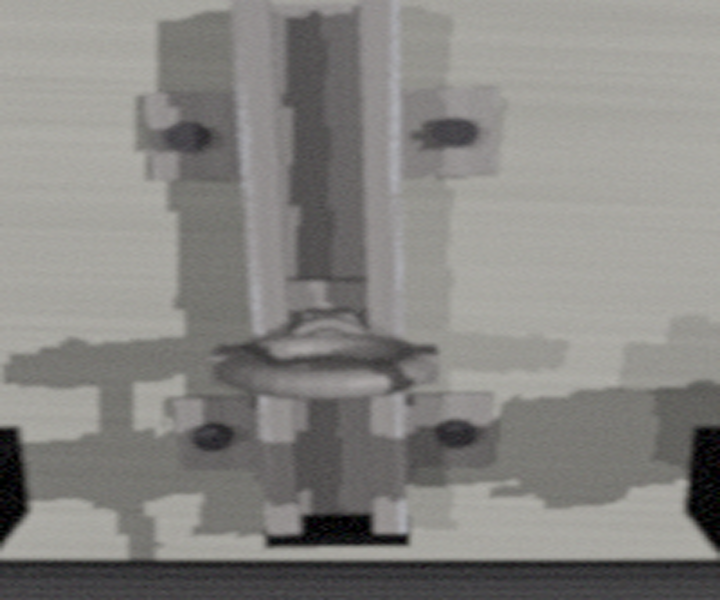

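```bash
python3 -c "
from h import *
K,D,_=P('wrist'); p=(K,D,np.load('w9T.npy'))
Z=lambda x,y:[220+x/3.6,60+y/2.4]
X=atz('wrist',[Z(215,363),Z(436,360)],.0545,p);print(X,X.mean(0),np.linalg.norm(X[0]-X[1]),np.degrees(np.arctan2(*(X[0]-X[1])[1::-1])))
x=X.mean(0)
go(x[0],x[1],0.0155,93)
"
```

```text
[[ 0.56361952 -0.34746141  0.0545    ]
 [ 0.55992418 -0.29299446  0.0545    ]] [ 0.56177185 -0.32022793  0.0545    ] 0.05459216456062077 -86.11868679000621
t 11.02 pos [ 0.5388 -0.3147  0.1771] yaw 92.64 -> delta [-0.66  2.26 16.16] turn -0.4 F [-1.   0.1 -0.3] op 0.999 q [ 0.67  0.76 -0.4   1.61  0.36  0.85  1.75]
```

{"method": "send_rows", "body": {
  "series": [
    {"delta_pos": [-0.6,2.4,4],"turn": -1,"jaw": 0},
    {"delta_pos": [-0.6,2.4,8],"turn": -1,"jaw": 0},
    {"delta_pos": [-0.6,2.4,11.5],"turn": -1,"jaw": 0},
    {"delta_pos": [-0.6,2.4,14],"turn": -1,"jaw": 0},
    {"delta_pos": [-0.6,2.4,16.1],"turn": -1,"jaw": 0},
    {"delta_pos": [-0.6,2.4,16.1],"turn": -1,"jaw": 0},
    {"delta_pos": [-0.6,2.4,16.1],"turn": -1,"jaw": 0.3},
    {"delta_pos": [-0.6,2.4,16.1],"turn": -1,"jaw": 0.45}
  ],
  "force": 35
}}

```text
clock: 11.68
tool_pos: [0.5625, -0.3212, 0.0178]
eef_rot: [0.685, 0.728, 0.0, 0.001]
contact_force: [1.2, 0.3, 0.6]
opening: 0.873
```

{"method": "send_rows", "body": {
  "series": [
    {"delta_pos": [0,0,0],"turn": 0,"jaw": 0.6},
    {"delta_pos": [0,0,0],"turn": 0,"jaw": 0.6},
    {"delta_pos": [0,0,0],"turn": 0,"jaw": 0.6},
    {"delta_pos": [0,0,0],"turn": 0,"jaw": 0.6},
    {"delta_pos": [0,0,0],"turn": 0,"jaw": 0.6}
  ]
}}

```text
clock: 12.1
tool_pos: [0.5629, -0.3207, 0.0177]
eef_rot: [0.685, 0.729, 0.0, 0.001]
contact_force: [-0.7, 0.9, 6.5]
opening: 0.614
```

```bash
python3 -c "
from h import *
go(0.402,-0.330,0.0155,92.6)
s=vision.snapshot('wrist');cv2.imwrite('pics/w13.png',s)
"
```

```text
t 12.1 pos [ 0.5629 -0.3207  0.0177] yaw 93.54 -> delta [  0.07 -16.11   0.2 ] turn 0.9 F [-0.7  0.9  6.5] op 0.614 q [ 0.61  1.   -0.31  1.61  0.47  0.61  1.68]
```

View pics/w13.png

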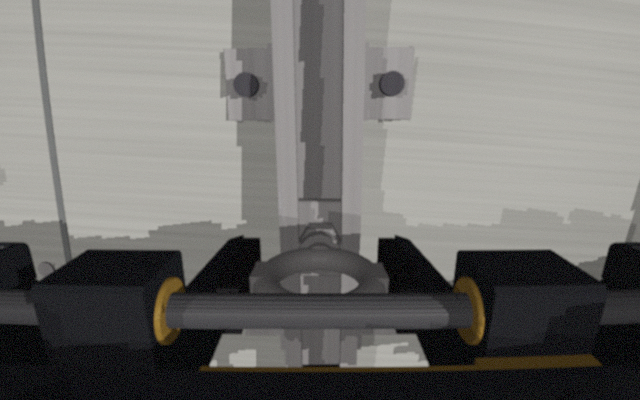

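{"method": "send_rows", "body": {
  "series": [
    {"delta_pos": [0,-1.5,0],"turn": 0,"jaw": 0.6},
    {"delta_pos": [0,-4,0],"turn": 0,"jaw": 0.6},
    {"delta_pos": [0,-6.5,0],"turn": 0,"jaw": 0.6},
    {"delta_pos": [0,-9,0],"turn": 0,"jaw": 0.6},
    {"delta_pos": [0,-11.5,0],"turn": 0,"jaw": 0.6},
    {"delta_pos": [0,-14,0],"turn": 0,"jaw": 0.6},
    {"delta_pos": [0,-16.3,0],"turn": 0,"jaw": 0.6},
    {"delta_pos": [0,-16.3,0],"turn": 0,"jaw": 0.6}
  ]
}}

```text
clock: 12.82
tool_pos: [0.3926, -0.3314, 0.0164]
eef_rot: [0.686, 0.727, -0.003, -0.003]
contact_force: [-0.8, 0.1, 0.0]
opening: 0.4
```

```bash
python3 -c "
from h import *
go(0.402,-0.330,0.0155,92.6)
s=vision.snapshot('wrist');cv2.imwrite('pics/w14.png',s)
s=vision.snapshot('side');cv2.imwrite('pics/s14.png',cv2.resize(s[200:360,340:540],None,fx=4,fy=3.75,interpolation=cv2.INTER_CUBIC))
"
```

```text
t 12.82 pos [ 0.3926 -0.3314  0.0164] yaw 93.31 -> delta [0.09 0.95 0.09] turn 0.7 F [-0.8  0.1  0. ] op 0.4 q [ 0.72  0.9  -0.19  2.02  0.59  0.28  1.66]
```

View pics/s14.png

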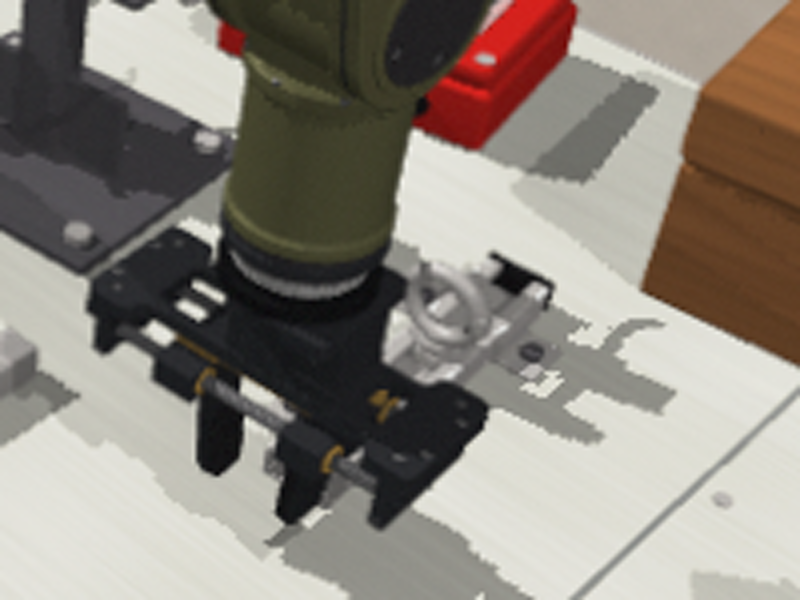

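View pics/w14.png

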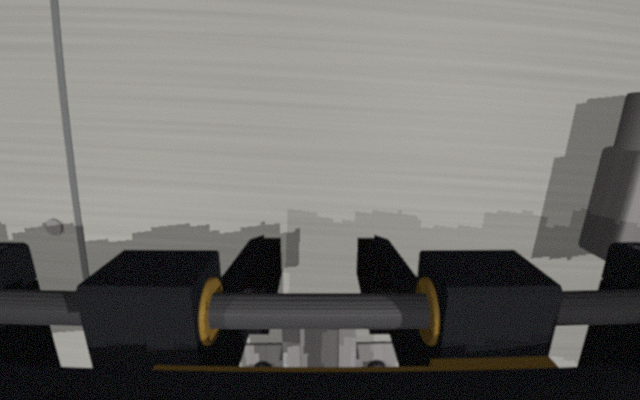

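{"method": "send_rows", "body": {
  "series": [
    {"delta_pos": [0,0,-4],"turn": 0,"jaw": 0.3},
    {"delta_pos": [0,0,-8],"turn": 0,"jaw": 0},
    {"delta_pos": [0,3,-11],"turn": 0,"jaw": 0},
    {"delta_pos": [0,7,-13],"turn": 0,"jaw": 0},
    {"delta_pos": [0,10.5,-14.5],"turn": 0,"jaw": 0},
    {"delta_pos": [0,14,-16],"turn": 0,"jaw": 0},
    {"delta_pos": [0,14,-16],"turn": 0,"jaw": 0},
    {"delta_pos": [0,14,-16],"turn": 0,"jaw": 0}
  ]
}}

```text
clock: 13.58
tool_pos: [0.5435, -0.3202, 0.1778]
eef_rot: [0.684, 0.73, 0.002, 0.002]
contact_force: [-1.1, 0.3, -0.7]
opening: 0.978
```

{"method": "send_rows", "body": {
  "series": [
    {"delta_pos": [0,0,0],"turn": 0,"jaw": 0},
    {"delta_pos": [0,0,0],"turn": 0,"jaw": 0}
  ]
}}

```text
clock: 13.75
tool_pos: [0.5376, -0.3221, 0.1756]
eef_rot: [0.685, 0.728, -0.001, -0.001]
contact_force: [0.1, -0.5, 0.2]
opening: 1.0
```

```bash
python3 -c "
from h import *
go(0.563,-0.320,0.0155,93)
s=vision.snapshot('wrist');np.save('w9T.npy',P('wrist')[2])
cv2.imwrite('pics/w15z.png',cv2.resize(s[60:310,220:420],None,fx=2.4*1.5,fy=2.4,interpolation=cv2.INTER_CUBIC))
s=vision.snapshot('side');cv2.imwrite('pics/s15.png',cv2.resize(s[230:350,380:540],None,fx=5,fy=5,interpolation=cv2.INTER_CUBIC))
"
```

```text
t 13.75 pos [ 0.5376 -0.3221  0.1756] yaw 93.51 -> delta [ 0.05  2.58 16.  ] turn 0.5 F [ 0.1 -0.5  0.2] op 1.0 q [ 0.7   0.77 -0.42  1.59  0.38  0.87  1.76]
```

View pics/w15z.png

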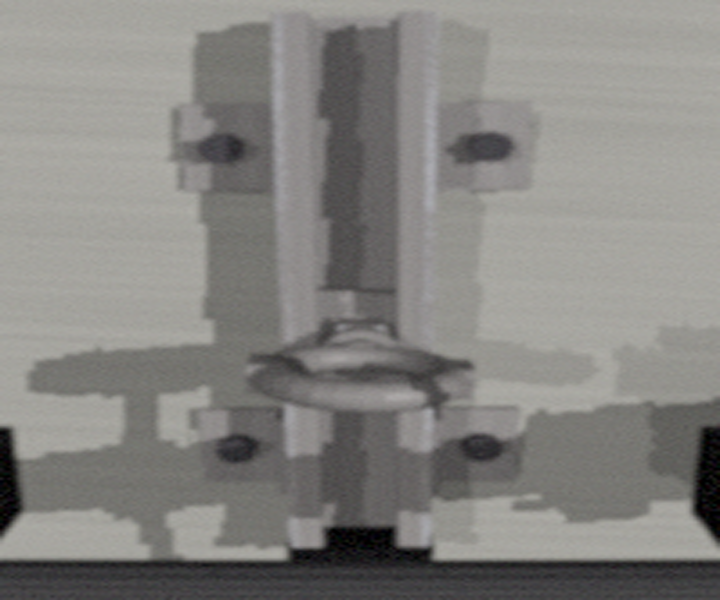

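View pics/s15.png

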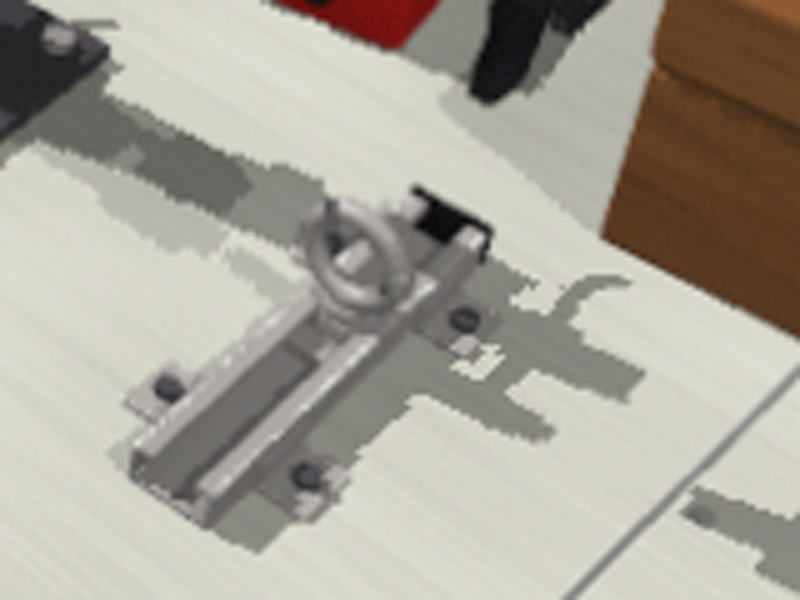

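```bash
python3 -c "
from h import *
K,D,_=P('wrist'); p=(K,D,np.load('w9T.npy'))
Z=lambda x,y:[220+x/3.6,60+y/2.4]
X=atz('wrist',[Z(247,368),Z(471,376)],.0545,p);print(X,X.mean(0),np.linalg.norm(X[0]-X[1]),np.degrees(np.arctan2(*(X[0]-X[1])[1::-1])))
X=atz('wrist',[Z(272,14),Z(436,14),Z(290,549),Z(433,549)],.021,p);print(X)
a=(X[0]+X[1])/2;b=(X[2]+X[3])/2;print(a,b,np.linalg.norm(a-b),np.degrees(np.arctan2(*(b-a)[1::-1])))
"
```

```text
[[ 0.56337367 -0.34657591  0.0545    ]
 [ 0.56310329 -0.29128048  0.0545    ]] [ 0.56323848 -0.31892819  0.0545    ] 0.05529609650766295 -89.7198329129522
[[ 0.43653989 -0.34825045  0.021     ]
 [ 0.4340571  -0.30783783  0.021     ]
 [ 0.65735421 -0.33330054  0.021     ]
 [ 0.65479736 -0.29136917  0.021     ]]
[ 0.43529849 -0.32804414  0.021     ] [ 0.65607579 -0.31233485  0.021     ] 0.22133547870552342 4.06999159192246
```

{"method": "send_rows", "body": {
  "series": [
    {"delta_pos": [0.1,2.6,4],"turn": 3,"jaw": 0},
    {"delta_pos": [0.1,2.6,8],"turn": 3,"jaw": 0},
    {"delta_pos": [0.1,2.6,11.5],"turn": 3,"jaw": 0},
    {"delta_pos": [0.1,2.6,14],"turn": 3,"jaw": 0},
    {"delta_pos": [0.1,2.6,16.2],"turn": 3,"jaw": 0},
    {"delta_pos": [0.1,2.6,16.2],"turn": 3,"jaw": 0.1},
    {"delta_pos": [0.1,2.6,16.2],"turn": 3,"jaw": 0.3},
    {"delta_pos": [0.1,2.6,16.2],"turn": 3,"jaw": 0.45}
  ],
  "force": 60
}}

```text
clock: 14.52
tool_pos: [0.5657, -0.3199, 0.0157]
eef_rot: [0.704, 0.71, 0.0, 0.001]
contact_force: [-0.2, 0.1, 0.2]
opening: 0.793
```

{"method": "send_rows", "body": {
  "series": [
    {"delta_pos": [0,0,0],"turn": 0,"jaw": 0.8},
    {"delta_pos": [0,0,0],"turn": 0,"jaw": 0.8},
    {"delta_pos": [0,0,0],"turn": 0,"jaw": 0.8},
    {"delta_pos": [0,0,0],"turn": 0,"jaw": 0.8},
    {"delta_pos": [0,0,0],"turn": 0,"jaw": 0.8},
    {"delta_pos": [0,0,0],"turn": 0,"jaw": 0.8}
  ]
}}

```text
clock: 15.02
tool_pos: [0.5662, -0.3198, 0.0162]
eef_rot: [0.704, 0.71, 0.0, 0.001]
contact_force: [-1.0, -0.2, 7.2]
opening: 0.608
```

{"method": "send_rows", "body": {
  "series": [
    {"delta_pos": [0,-0.3,0],"turn": 0,"jaw": 0.8},
    {"delta_pos": [0,-0.6,0],"turn": 0,"jaw": 0.8},
    {"delta_pos": [0,-1.0,0],"turn": 0,"jaw": 0.8}
  ]
}}

```text
clock: 15.27
tool_pos: [0.5597, -0.3196, 0.0168]
eef_rot: [0.704, 0.711, 0.003, 0.004]
contact_force: [6.9, 0.9, 8.7]
opening: 0.614
```

```bash
python3 -c "
from h import *
go(0.402,-0.330,0.0155,92.6)
s=vision.snapshot('wrist');cv2.imwrite('pics/w16.png',s)
s=vision.snapshot('side');cv2.imwrite('pics/s16.png',cv2.resize(s[200:350,380:540],None,fx=4,fy=4,interpolation=cv2.INTER_CUBIC))
"
```

```text
t 15.27 pos [ 0.5597 -0.3196  0.0168] yaw 90.58 -> delta [ -0.88 -15.78  -0.02] turn -2.0 F [6.9 0.9 8.7] op 0.614 q [ 0.62  0.99 -0.31  1.63  0.48  0.58  1.62]
```

View pics/s16.png

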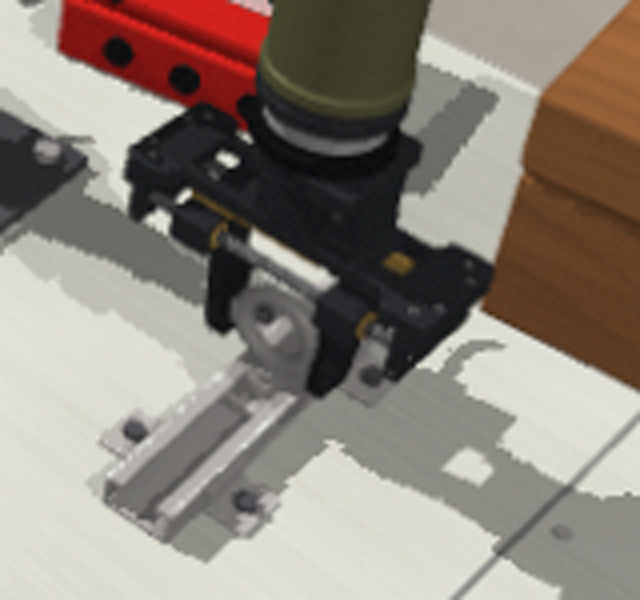

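View pics/w16.png

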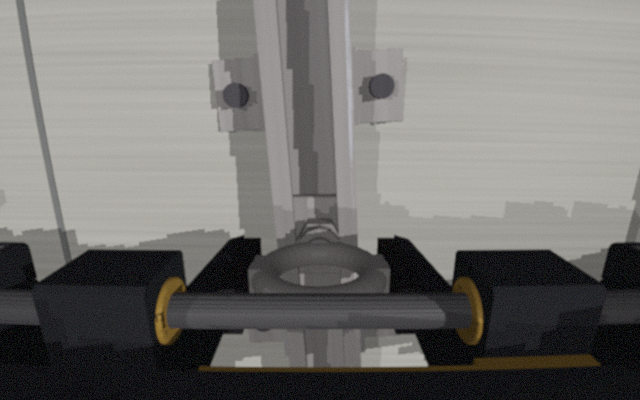

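{"method": "send_rows", "body": {
  "series": [
    {"delta_pos": [0,0.3,-0.2],"turn": 0,"jaw": 0.8},
    {"delta_pos": [0,0.3,-0.4],"turn": 0,"jaw": 0.8},
    {"delta_pos": [0,0.3,-0.4],"turn": 0,"jaw": 0.8}
  ]
}}

```text
clock: 15.62
tool_pos: [0.557, -0.3194, 0.0182]
eef_rot: [0.704, 0.71, -0.001, -0.001]
contact_force: [-0.3, 1.0, -2.2]
opening: 0.612
```

{"method": "send_rows", "body": {
  "series": [
    {"delta_pos": [0,-0.3,0],"turn": 0,"jaw": 0.8},
    {"delta_pos": [0,-0.6,0],"turn": 0,"jaw": 0.8},
    {"delta_pos": [0,-1.0,0],"turn": 0,"jaw": 0.8},
    {"delta_pos": [0,-1.0,0],"turn": 0,"jaw": 0.8}
  ]
}}

```text
clock: 15.95
tool_pos: [0.5462, -0.3199, 0.018]
eef_rot: [0.704, 0.71, -0.001, -0.001]
contact_force: [-0.3, -0.5, -2.4]
opening: 0.607
```

```bash
python3 -c "
from h import *
go(0.402,-0.330,0.0155,92.6)
s=vision.snapshot('wrist');cv2.imwrite('pics/w17.png',s)
"
```

```text
t 15.95 pos [ 0.5462 -0.3199  0.018 ] yaw 90.5 -> delta [ -0.89 -14.42   0.29] turn -2.1 F [-0.3 -0.5 -2.4] op 0.607 q [ 0.62  0.99 -0.31  1.66  0.48  0.58  1.62]
```

View pics/w17.png

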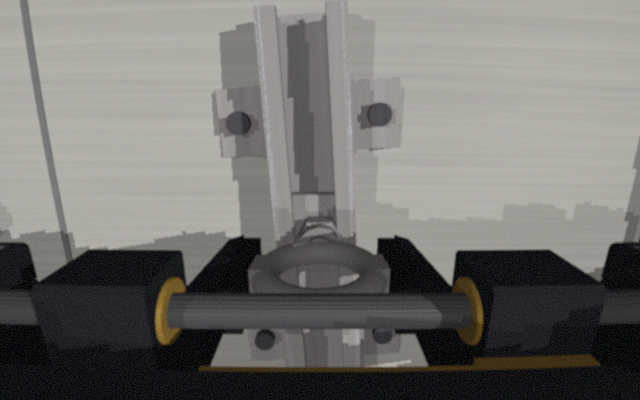

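{"method": "send_rows", "body": {
  "series": [
    {"delta_pos": [-0.1,-1.5,0],"turn": -1,"jaw": 0.8},
    {"delta_pos": [-0.3,-4,0],"turn": -2,"jaw": 0.8},
    {"delta_pos": [-0.4,-6.5,0],"turn": -2,"jaw": 0.8},
    {"delta_pos": [-0.55,-9,0],"turn": -2,"jaw": 0.8},
    {"delta_pos": [-0.7,-11.5,0],"turn": -2,"jaw": 0.8},
    {"delta_pos": [-0.9,-14,0],"turn": -2,"jaw": 0.8},
    {"delta_pos": [-0.9,-15,0],"turn": -2,"jaw": 0.8},
    {"delta_pos": [-0.9,-15,0],"turn": -2,"jaw": 0.8}
  ]
}}

```text
clock: 16.67
tool_pos: [0.395, -0.3303, 0.0184]
eef_rot: [0.692, 0.722, -0.001, -0.002]
contact_force: [0.6, -0.4, -2.6]
opening: 0.608
```

```bash
python3 -c "
from h import *
go(0.402,-0.330,0.0155,92.6)
s=vision.snapshot('wrist');cv2.imwrite('pics/w18.png',s)
s=vision.snapshot('side');cv2.imwrite('pics/s18.png',cv2.resize(s[200:360,340:540],None,fx=4,fy=3.75,interpolation=cv2.INTER_CUBIC))
"
```

```text
t 16.67 pos [ 0.395  -0.3303  0.0184] yaw 92.4 -> delta [0.   0.7  0.29] turn -0.2 F [ 0.6 -0.4 -2.6] op 0.608 q [ 0.73  0.9  -0.2   2.02  0.61  0.28  1.62]
```

View pics/s18.png

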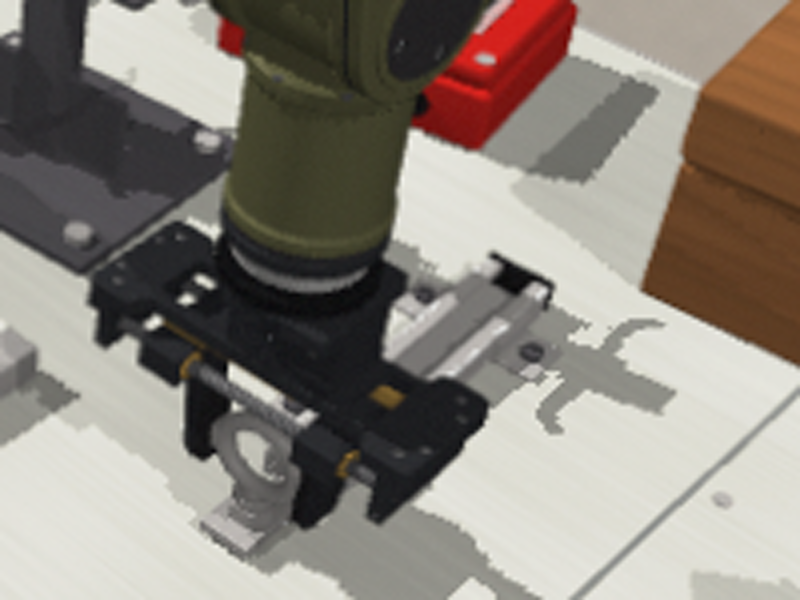

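View pics/w18.png

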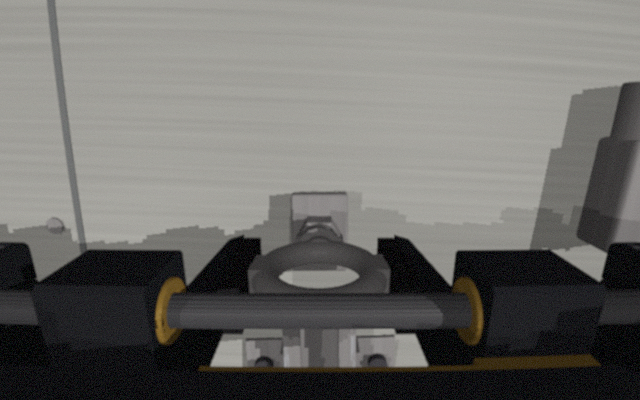

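```bash
python3 -c "
from h import *
go(0.4714,-0.165,0.177,94.9)
"
```

```text
t 16.77 pos [ 0.4003 -0.3299  0.0186] yaw 92.58 -> delta [ 16.15   7.89 -15.82] turn -2.3 F [-0.5  0.4 -1.5] op 0.61 q [ 0.73  0.9  -0.21  2.02  0.61  0.28  1.62]
```

{"method": "send_rows", "body": {
  "series": [
    {"delta_pos": [0,0,-2],"turn": 0,"jaw": 0.8},
    {"delta_pos": [0,0,-5],"turn": 0,"jaw": 0.8},
    {"delta_pos": [0,0,-8.5],"turn": 0,"jaw": 0.8},
    {"delta_pos": [0,0,-12],"turn": -1,"jaw": 0.8},
    {"delta_pos": [1.5,0.5,-15],"turn": -2.3,"jaw": 0.8},
    {"delta_pos": [4,1.5,-15.9],"turn": -2.3,"jaw": 0.8},
    {"delta_pos": [7,3,-15.9],"turn": -2.3,"jaw": 0.8},
    {"delta_pos": [10,4.5,-15.9],"turn": -2.3,"jaw": 0.8}
  ]
}}

```text
clock: 17.43
tool_pos: [0.4421, -0.2268, 0.1791]
eef_rot: [0.677, 0.736, 0.002, 0.002]
contact_force: [-0.2, 1.0, -1.7]
opening: 0.609
```

```bash
python3 -c "
from h import *
go(0.4714,-0.165,0.177,94.9)
"
```

```text
t 17.43 pos [ 0.4421 -0.2268  0.1791] yaw 94.82 -> delta [5.91 3.44 0.23] turn -0.1 F [-0.2  1.  -1.7] op 0.609 q [ 0.66  0.61 -0.44  1.99  0.43  0.63  1.6 ]
```

{"method": "send_rows", "body": {
  "series": [
    {"delta_pos": [2.5,1,0],"turn": 0,"jaw": 0.8},
    {"delta_pos": [5,2,0],"turn": 0,"jaw": 0.8},
    {"delta_pos": [6,3,0],"turn": 0,"jaw": 0.8},
    {"delta_pos": [6,3,0],"turn": 0,"jaw": 0.8},
    {"delta_pos": [6,3,0],"turn": 0,"jaw": 0.8}
  ]
}}

```text
clock: 17.85
tool_pos: [0.4657, -0.1642, 0.1778]
eef_rot: [0.675, 0.738, 0.001, 0.001]
contact_force: [-0.3, 0.2, -2.7]
opening: 0.609
```

```bash
python3 -c "
from h import *
go(0.5212,-0.1606,0.177,94.9)
s=vision.snapshot('wrist');cv2.imwrite('pics/w19.png',s)
s=vision.snapshot('side');cv2.imwrite('pics/s19.png',cv2.resize(s[80:280,280:480],None,fx=4,fy=3,interpolation=cv2.INTER_CUBIC))
yv=np.array([-.0859,.9963]);xv=np.array([.9963,.0859])
t=C-.13*yv-.061*xv
print(proj('wrist',[*t,.2211]), proj('side',[*t,.2211]))
"
```

```text
t 17.85 pos [ 0.4657 -0.1642  0.1778] yaw 95.05 -> delta [-0.13  5.56  0.1 ] turn 0.1 F [-0.3  0.2 -2.7] op 0.609 q [ 0.52  0.61 -0.42  1.99  0.42  0.62  1.47]
[[318.9533209  357.58053571]] [[383.75102282 197.62520617]]
```

View pics/s19.png

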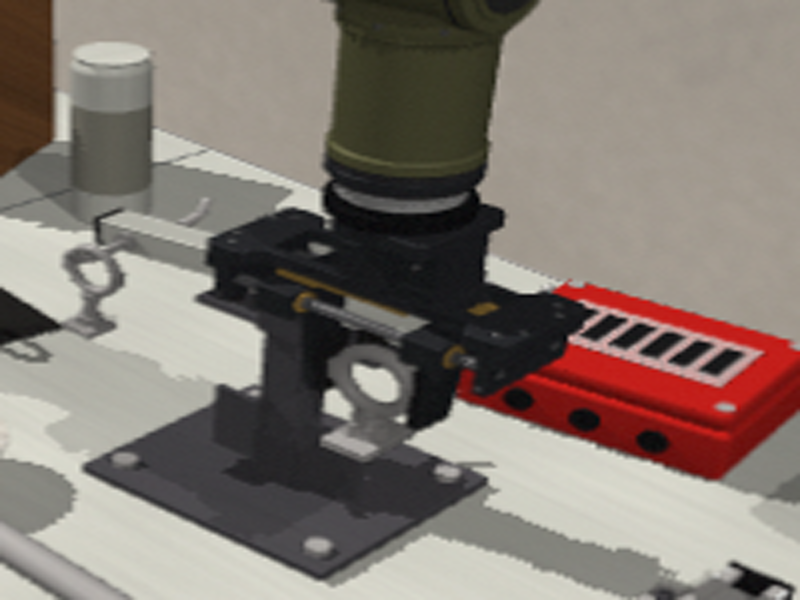

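View pics/w19.png

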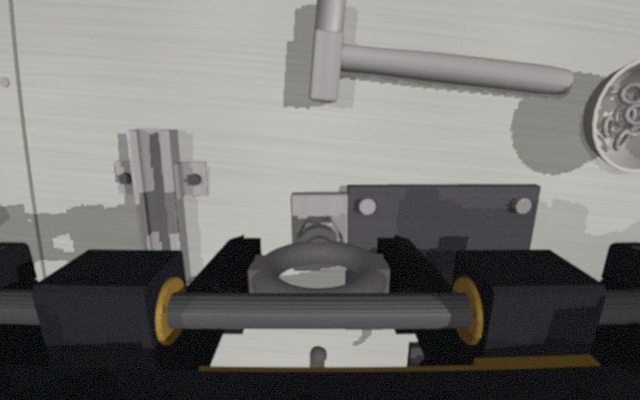

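{"method": "send_rows", "body": {
  "series": [
    {"delta_pos": [-0.1,1.5,0.2],"turn": 0,"jaw": 0.8},
    {"delta_pos": [-0.1,3,0.2],"turn": 0,"jaw": 0.8},
    {"delta_pos": [-0.1,4.3,0.2],"turn": 0,"jaw": 0.8},
    {"delta_pos": [-0.1,5.3,0.2],"turn": 0,"jaw": 0.8},
    {"delta_pos": [-0.1,5.3,0.2],"turn": 0,"jaw": 0.8}
  ]
}}

```text
clock: 18.37
tool_pos: [0.5185, -0.1632, 0.1755]
eef_rot: [0.677, 0.736, 0.001, 0.001]
contact_force: [0.2, 0.1, -1.8]
opening: 0.608
```

```bash
python3 -c "
from h import *
go(0.5212,-0.1606,0.177,94.9)
s=vision.snapshot('wrist');cv2.imwrite('pics/w20.png',s)
"
```

```text
t 18.37 pos [ 0.5185 -0.1632  0.1755] yaw 94.74 -> delta [ 0.23  0.29 -0.15] turn -0.2 F [ 0.2  0.1 -1.8] op 0.608 q [ 0.48  0.67 -0.42  1.85  0.4   0.7   1.48]
```

View pics/w20.png

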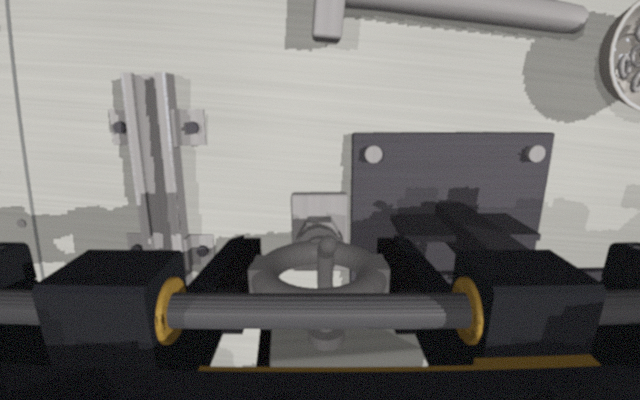

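{"method": "send_rows", "body": {
  "series": [
    {"delta_pos": [0.2,0.2,0.7],"turn": 0,"jaw": 0.8},
    {"delta_pos": [0.2,0.2,1.3],"turn": 0,"jaw": 0.8},
    {"delta_pos": [0.2,0.2,1.9],"turn": 0,"jaw": 0.8},
    {"delta_pos": [0.2,0.2,2.4],"turn": 0,"jaw": 0.8},
    {"delta_pos": [0.2,0.2,2.9],"turn": 0,"jaw": 0.8},
    {"delta_pos": [0.2,0.2,3.2],"turn": 0,"jaw": 0.8},
    {"delta_pos": [0.2,0.2,3.2],"turn": 0,"jaw": 0.8}
  ]
}}

```text
clock: 19.0
tool_pos: [0.5177, -0.1602, 0.1427]
eef_rot: [0.677, 0.736, -0.0, -0.001]
contact_force: [0.3, -0.5, -1.3]
opening: 0.611
```

```bash
python3 -c "
from h import *
go(0.5212,-0.1606,0.137,94.9)
s=vision.snapshot('wrist');cv2.imwrite('pics/w21.png',s)
s=vision.snapshot('side');cv2.imwrite('pics/s21.png',cv2.resize(s[80:280,280:480],None,fx=4,fy=3,interpolation=cv2.INTER_CUBIC))
"
```

```text
t 19.0 pos [ 0.5177 -0.1602  0.1427] yaw 94.84 -> delta [-0.07  0.35  0.57] turn -0.1 F [ 0.3 -0.5 -1.3] op 0.611 q [ 0.45  0.71 -0.39  1.88  0.44  0.63  1.44]
```

View pics/s21.png

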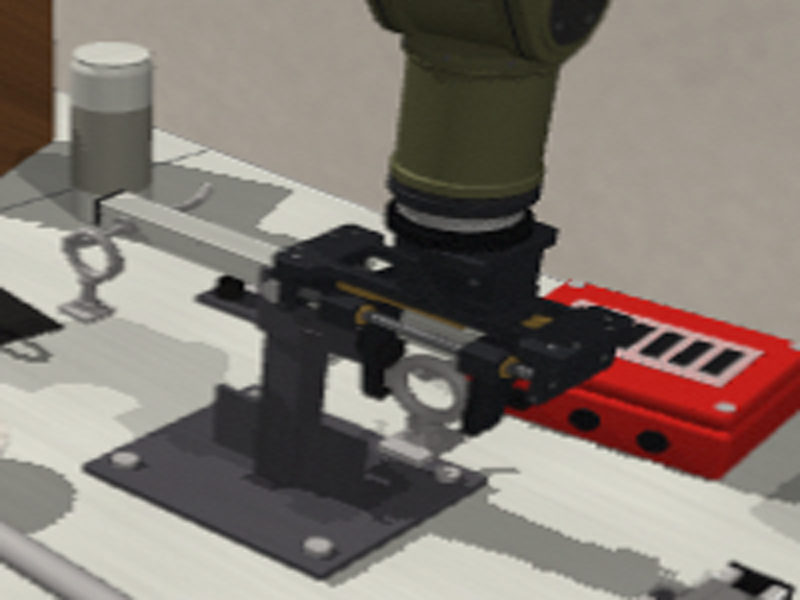

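View pics/w21.png

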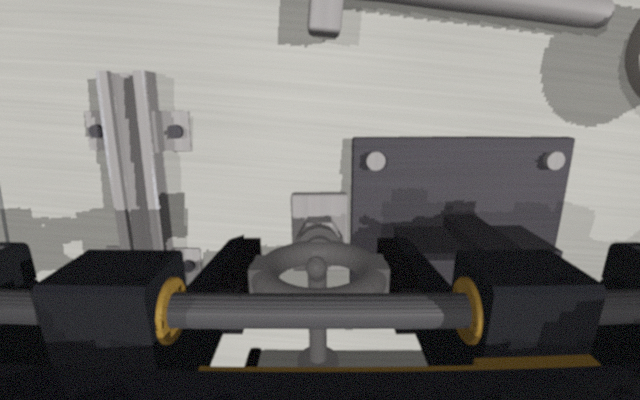

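{"method": "send_rows", "body": {
  "series": [
    {"delta_pos": [0,0.2,0.3],"turn": 0,"jaw": 0.8},
    {"delta_pos": [0,0.2,0.6],"turn": 0,"jaw": 0.8},
    {"delta_pos": [0,0.2,0.8],"turn": 0,"jaw": 0.8},
    {"delta_pos": [0,0.2,0.8],"turn": 0,"jaw": 0.8},
    {"delta_pos": [0,0.2,0.8],"turn": 0,"jaw": 0.8}
  ]
}}

```text
clock: 19.52
tool_pos: [0.5209, -0.1596, 0.1355]
eef_rot: [0.677, 0.736, 0.001, 0.0]
contact_force: [0.9, -0.7, 0.7]
opening: 0.607
```

{"method": "send_rows", "body": {
  "series": [
    {"delta_pos": [0,0,0],"turn": 0,"jaw": 0.45},
    {"delta_pos": [0,0,0],"turn": 0,"jaw": 0.35},
    {"delta_pos": [0,0,0],"turn": 0,"jaw": 0.2},
    {"delta_pos": [0,0,0],"turn": 0,"jaw": 0.1},
    {"delta_pos": [0,0,0],"turn": 0,"jaw": 0.1},
    {"delta_pos": [0,0,0],"turn": 0,"jaw": 0.1}
  ]
}}

```text
clock: 20.02
tool_pos: [0.5201, -0.1599, 0.1354]
eef_rot: [0.677, 0.736, -0.0, -0.0]
contact_force: [0.5, 0.5, -0.2]
opening: 0.895
```

```bash
python3 -c "
from h import *
go(0.5212,-0.1606,0.137,94.9)
s=vision.snapshot('wrist');cv2.imwrite('pics/w22.png',s)
s=vision.snapshot('side');cv2.imwrite('pics/s22.png',cv2.resize(s[80:280,280:480],None,fx=4,fy=3,interpolation=cv2.INTER_CUBIC))
"
```

```text
t 20.02 pos [ 0.5201 -0.1599  0.1354] yaw 94.84 -> delta [-0.08  0.11 -0.16] turn -0.1 F [ 0.5  0.5 -0.2] op 0.895 q [ 0.44  0.73 -0.38  1.88  0.45  0.62  1.43]
```

View pics/s22.png

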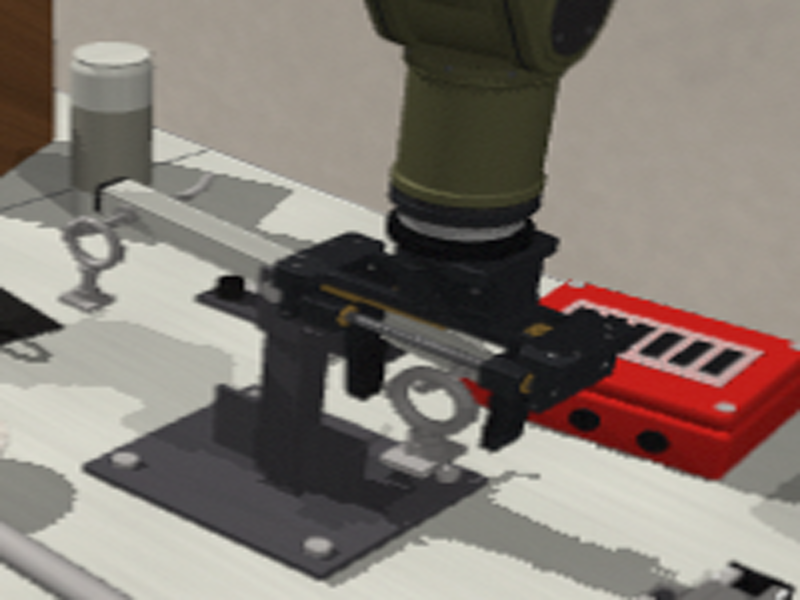

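View pics/w22.png

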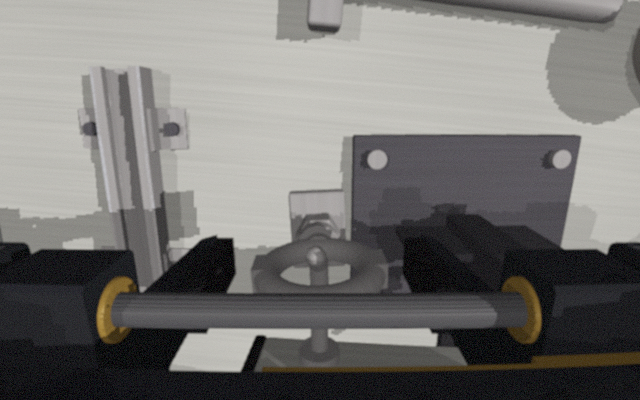

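{"method": "send_rows", "body": {
  "series": [
    {"delta_pos": [0,0,-2],"turn": 0,"jaw": 0.05},
    {"delta_pos": [0,0,-5],"turn": 0,"jaw": 0},
    {"delta_pos": [0,0,-9],"turn": 0,"jaw": 0},
    {"delta_pos": [0,0,-13],"turn": 0,"jaw": 0},
    {"delta_pos": [4,0,-13],"turn": 0,"jaw": 0},
    {"delta_pos": [8,0,-13],"turn": 0,"jaw": 0},
    {"delta_pos": [12,0,-13],"turn": 0,"jaw": 0},
    {"delta_pos": [16,0,-13],"turn": 0,"jaw": 0}
  ]
}}

```text
clock: 20.78
tool_pos: [0.5064, 0.0008, 0.2659]
eef_rot: [0.677, 0.736, 0.0, 0.0]
contact_force: [0.3, 0.1, -0.1]
opening: 1.0
```

```bash
python3 -c "
from h import *
go(0.505,0.312,0.20,71.4)
s=vision.snapshot('side');cv2.imwrite('pics/s23.png',cv2.resize(s[80:280,280:480],None,fx=4,fy=3,interpolation=cv2.INTER_CUBIC))
"
```

```text
t 20.78 pos [0.5064 0.0008 0.2659] yaw 94.78 -> delta [31.02  2.45  6.59] turn 23.4 F [ 0.3  0.1 -0.1] op 1.0 q [ 0.23  0.5  -0.49  1.85  0.3   0.86  1.24]
```

View pics/s23.png

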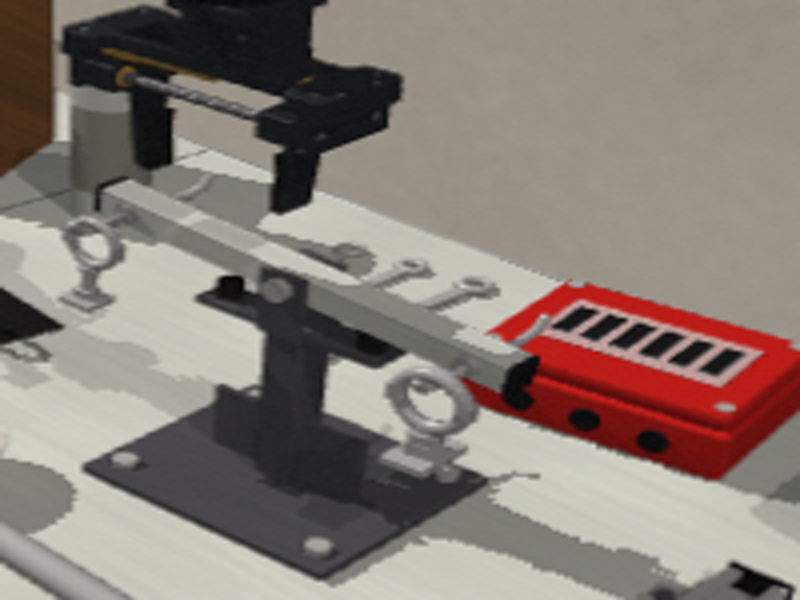

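Both hang. On to the second small bolt.

{"method": "send_rows", "body": {
  "series": [
    {"delta_pos": [4,0.5,0],"turn": 0,"jaw": 0},
    {"delta_pos": [8,1,0],"turn": 5,"jaw": 0},
    {"delta_pos": [12,1.5,0],"turn": 10,"jaw": 0},
    {"delta_pos": [16,2,0],"turn": 15,"jaw": 0},
    {"delta_pos": [20,2.4,0],"turn": 20,"jaw": 0},
    {"delta_pos": [24,2.4,0],"turn": 23.4,"jaw": 0},
    {"delta_pos": [28,2.4,1],"turn": 23.4,"jaw": 0},
    {"delta_pos": [31,2.4,3],"turn": 23.4,"jaw": 0}
  ]
}}

```text
clock: 21.5
tool_pos: [0.5047, 0.3158, 0.2373]
eef_rot: [0.811, 0.585, 0.003, -0.001]
contact_force: [0.5, 0.9, -0.5]
opening: 1.004
```

{"method": "send_rows", "body": {
  "series": [
    {"delta_pos": [0,0,2.5],"turn": 0,"jaw": 0},
    {"delta_pos": [0,0,4],"turn": 0,"jaw": 0},
    {"delta_pos": [0,0,4],"turn": 0,"jaw": 0}
  ]
}}

```text
clock: 21.75
tool_pos: [0.5023, 0.3093, 0.1921]
eef_rot: [0.811, 0.585, -0.004, 0.0]
contact_force: [-1.2, 0.0, 0.5]
opening: 1.003
```

```bash
python3 -c "
from h import *
go(0.523,0.312,0.0235,71.4)
s=vision.snapshot('wrist');np.save('w24T.npy',P('wrist')[2]);cv2.imwrite('pics/w24.png',s)
cv2.imwrite('pics/w24z.png',cv2.resize(s[150:290,240:400],None,fx=4,fy=4,interpolation=cv2.INTER_CUBIC))
"
```

```text
t 21.75 pos [0.5023 0.3093 0.1921] yaw 71.55 -> delta [ 1.01  1.95 16.84] turn 0.2 F [-1.2  0.   0.5] op 1.003 q [-0.45  0.69 -0.32  1.69  0.28  0.81  0.35]
```

View pics/w24z.png

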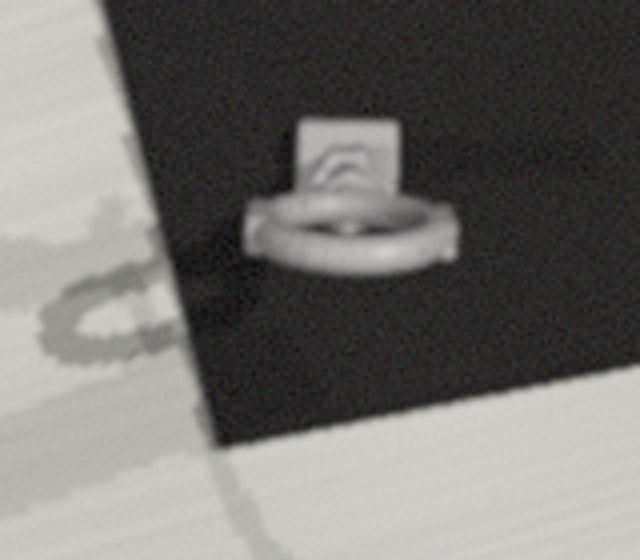

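```bash
python3 -c "
from h import *
K,D,_=P('wrist'); p=(K,D,np.load('w24T.npy'))
Z=lambda x,y:[240+x/4,150+y/4]
X=atz('wrist',[Z(250,226),Z(458,230)],.062,p);print(X.mean(0),np.linalg.norm(X[0]-X[1]),np.degrees(np.arctan2(*(X[0]-X[1])[1::-1])))
x=X.mean(0);go(x[0],x[1],.0235,np.degrees(np.arctan2(*(X[0]-X[1])[1::-1])))
"
```

```text
[0.52680406 0.31119173 0.062     ] 0.04757203999807625 -109.60192399144582
t 21.8 pos [0.5035 0.3095 0.194 ] yaw 71.47 -> delta [ 0.96  2.2  17.04] turn 1.1 F [-0.1  0.7 -1.1] op 1.0 q [-0.44  0.69 -0.32  1.69  0.28  0.81  0.36]
```

{"method": "send_rows", "body": {
  "series": [
    {"delta_pos": [1,2.1,4],"turn": 0.7,"jaw": 0},
    {"delta_pos": [1,2.1,8],"turn": 0.7,"jaw": 0},
    {"delta_pos": [1,2.1,11.5],"turn": 0.7,"jaw": 0},
    {"delta_pos": [1,2.1,14.5],"turn": 0.7,"jaw": 0},
    {"delta_pos": [1,2.1,17],"turn": 0.7,"jaw": 0},
    {"delta_pos": [1,2.1,17],"turn": 0.7,"jaw": 0.1},
    {"delta_pos": [1,2.1,17],"turn": 0.7,"jaw": 0.3},
    {"delta_pos": [1,2.1,17],"turn": 0.7,"jaw": 0.5}
  ],
  "force": 40
}}

```text
clock: 22.47
tool_pos: [0.5293, 0.3141, 0.0277]
eef_rot: [0.816, 0.579, 0.002, -0.0]
contact_force: [-0.1, 0.1, -0.5]
opening: 0.8
```

{"method": "send_rows", "body": {
  "series": [
    {"delta_pos": [0,0,0],"turn": 0,"jaw": 0.7},
    {"delta_pos": [0,0,0],"turn": 0,"jaw": 0.7},
    {"delta_pos": [0,0,0],"turn": 0,"jaw": 0.7},
    {"delta_pos": [0,0,0],"turn": 0,"jaw": 0.7},
    {"delta_pos": [0,0,0],"turn": 0,"jaw": 0.7},
    {"delta_pos": [0,0,0],"turn": 0,"jaw": 0.7}
  ]
}}

```text
clock: 22.97
tool_pos: [0.5283, 0.3135, 0.0266]
eef_rot: [0.815, 0.579, 0.001, 0.0]
contact_force: [-0.0, -1.1, 6.8]
opening: 0.509
```

```bash
python3 -c "
from h import *
go(0.6335,0.20,0.177,94.9)
s=vision.snapshot('wrist');cv2.imwrite('pics/w25.png',s)
s=vision.snapshot('side');cv2.imwrite('pics/s25.png',cv2.resize(s[80:280,200:400],None,fx=4,fy=3,interpolation=cv2.INTER_CUBIC))
"
```

```text
t 22.97 pos [0.5283 0.3135 0.0266] yaw 70.73 -> delta [ -7.22  13.69 -15.03] turn -24.2 F [-0.  -1.1  6.8] op 0.509 q [-0.49  0.95 -0.22  1.72  0.38  0.51  0.28]
```

View pics/w25.png

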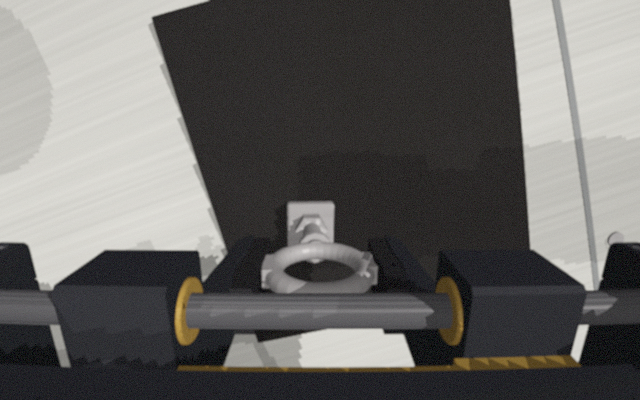

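View pics/s25.png

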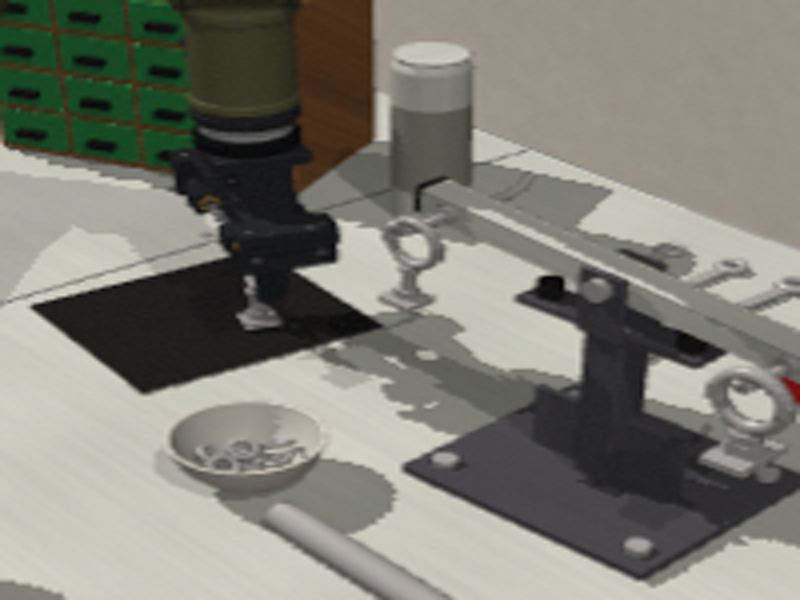

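```bash
python3 -c "
from h import *
print(atz('top',[[183,95],[196,86],[212,110],[203,127]],.12), atz('top',[[205,127]],0))
print(tri(ray('top',[[192,92]]),ray('side',[[308,98]])))
"
```

```text
[[0.80184526 0.45632304 0.12      ]
 [0.83214282 0.41911699 0.12      ]
 [0.75324606 0.36270773 0.12      ]
 [0.69847084 0.38509555 0.12      ]] [[0.74755039 0.42117839 0.        ]]
(array([0.7760848 , 0.40250285, 0.18817237]), np.float64(0.0010847448006703452))
```

{"method": "send_rows", "body": {
  "series": [
    {"delta_pos": [0,0,-2],"turn": 0,"jaw": 0.7},
    {"delta_pos": [0,0,-5],"turn": 0,"jaw": 0.7},
    {"delta_pos": [0,0,-8.5],"turn": -4,"jaw": 0.7},
    {"delta_pos": [0,0,-12],"turn": -10,"jaw": 0.7},
    {"delta_pos": [0,0,-14.5],"turn": -16,"jaw": 0.7},
    {"delta_pos": [0,0,-15.2],"turn": -22,"jaw": 0.7},
    {"delta_pos": [0,0,-15.2],"turn": -24.2,"jaw": 0.7},
    {"delta_pos": [0,0,-15.2],"turn": -24.2,"jaw": 0.7}
  ]
}}

```text
clock: 23.73
tool_pos: [0.5279, 0.3132, 0.1783]
eef_rot: [0.676, 0.737, 0.001, 0.0]
contact_force: [-0.7, 0.8, -2.0]
opening: 0.512
```

```bash
python3 -c "
from h import *
go(0.6335,0.20,0.179,94.9)
go(0.6313,0.1095,0.179,94.9)
s=vision.snapshot('wrist');cv2.imwrite('pics/w26.png',s)
"
```

```text
t 23.73 pos [0.5279 0.3132 0.1783] yaw 94.98 -> delta [-12.19   9.54  -0.07] turn 0.1 F [-0.7  0.8 -2. ] op 0.512 q [-0.37  0.75 -0.44  1.64  0.4   0.84  0.68]
t 23.73 pos [0.5279 0.3132 0.1783] yaw 94.98 -> delta [-21.19   8.54  -0.08] turn 0.1 F [-0.7  0.8 -2. ] op 0.512 q [-0.37  0.75 -0.44  1.64  0.4   0.84  0.68]
```

View pics/w26.png

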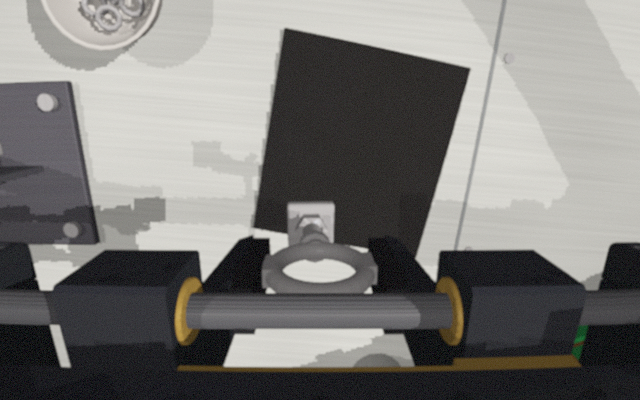

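{"method": "send_rows", "body": {
  "series": [
    {"delta_pos": [-1.5,3,0],"turn": 0,"jaw": 0.7},
    {"delta_pos": [-3,6.5,0],"turn": 0,"jaw": 0.7},
    {"delta_pos": [-6,9,0],"turn": 0,"jaw": 0.7},
    {"delta_pos": [-10,9.5,0],"turn": 0,"jaw": 0.7},
    {"delta_pos": [-14,9.5,0],"turn": 0,"jaw": 0.7},
    {"delta_pos": [-17.5,9,0],"turn": 0,"jaw": 0.7},
    {"delta_pos": [-20,8.7,0],"turn": 0,"jaw": 0.7},
    {"delta_pos": [-21.2,8.6,0],"turn": 0,"jaw": 0.7}
  ]
}}

```text
clock: 24.45
tool_pos: [0.6311, 0.1032, 0.1761]
eef_rot: [0.678, 0.735, -0.003, 0.001]
contact_force: [0.1, 0.4, -1.4]
opening: 0.513
```

{"method": "send_rows", "body": {
  "series": [
    {"delta_pos": [0,0,0],"turn": 0,"jaw": 0.7},
    {"delta_pos": [0,0,0],"turn": 0,"jaw": 0.7}
  ]
}}

```text
clock: 24.62
tool_pos: [0.6313, 0.1109, 0.1772]
eef_rot: [0.676, 0.737, 0.001, -0.001]
contact_force: [0.1, 0.8, -1.1]
opening: 0.513
```

```bash
python3 -c "
from h import *
go(0.5785,0.105,0.179,94.9)
s=vision.snapshot('wrist');cv2.imwrite('pics/w27.png',s)
yv=np.array([-.0859,.9963]);xv=np.array([.9963,.0859])
t=C+.13*yv+.061*xv
print(proj('wrist',[*t,.2211]), proj('side',[*t,.2211]))
s=vision.snapshot('side');cv2.imwrite('pics/s27.png',cv2.resize(s[60:220,240:440],None,fx=4,fy=3.75,interpolation=cv2.INTER_CUBIC))
"
```

```text
t 24.62 pos [0.6313 0.1109 0.1772] yaw 94.93 -> delta [-0.13 -5.32 -0.18] turn 0.0 F [ 0.1  0.8 -1.1] op 0.513 q [ 0.    0.79 -0.47  1.55  0.42  0.91  1.05]
[[309.71132608 205.65211964]] [[331.16854401 138.24529647]]
```

View pics/w27.png

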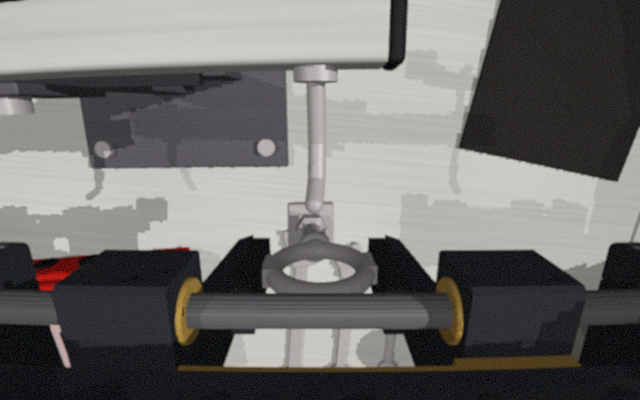

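View pics/s27.png

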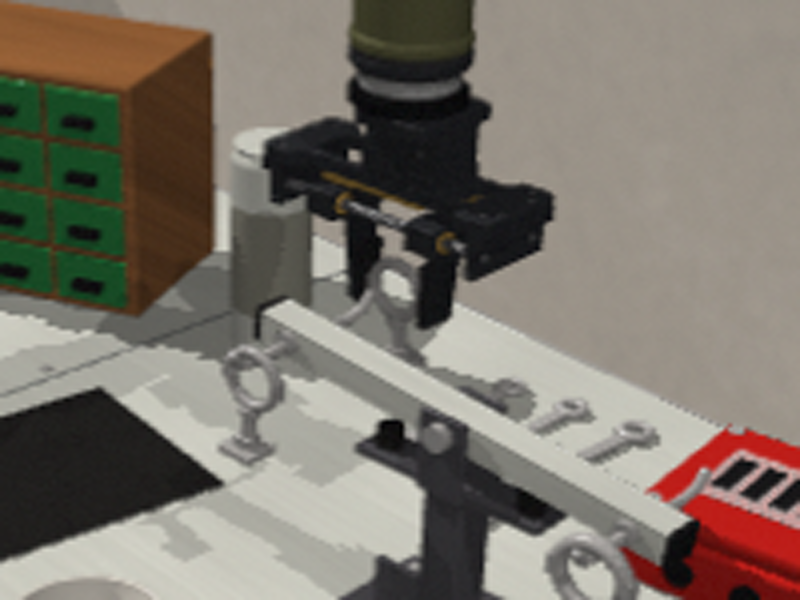

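{"method": "send_rows", "body": {
  "series": [
    {"delta_pos": [-0.1,-1,-0.2],"turn": 0,"jaw": 0.7},
    {"delta_pos": [-0.1,-2.5,-0.2],"turn": 0,"jaw": 0.7},
    {"delta_pos": [-0.1,-4,-0.2],"turn": 0,"jaw": 0.7},
    {"delta_pos": [-0.1,-5.2,-0.2],"turn": 0,"jaw": 0.7},
    {"delta_pos": [-0.1,-5.2,-0.2],"turn": 0,"jaw": 0.7}
  ]
}}

```text
clock: 25.13
tool_pos: [0.5771, 0.1068, 0.1796]
eef_rot: [0.674, 0.739, -0.001, -0.001]
contact_force: [-0.4, 0.1, -1.9]
opening: 0.513
```

```bash
python3 -c "
from h import *
go(0.5785,0.105,0.179,94.9)
s=vision.snapshot('wrist');cv2.imwrite('pics/w28.png',s)
s=vision.snapshot('side');cv2.imwrite('pics/s28.png',cv2.resize(s[60:220,240:440],None,fx=4,fy=3.75,interpolation=cv2.INTER_CUBIC))
"
```

```text
t 25.13 pos [0.5771 0.1068 0.1796] yaw 95.23 -> delta [-0.2   0.12  0.06] turn 0.3 F [-0.4  0.1 -1.9] op 0.513 q [ 0.01  0.72 -0.47  1.71  0.43  0.81  1.  ]
```

View pics/w28.png

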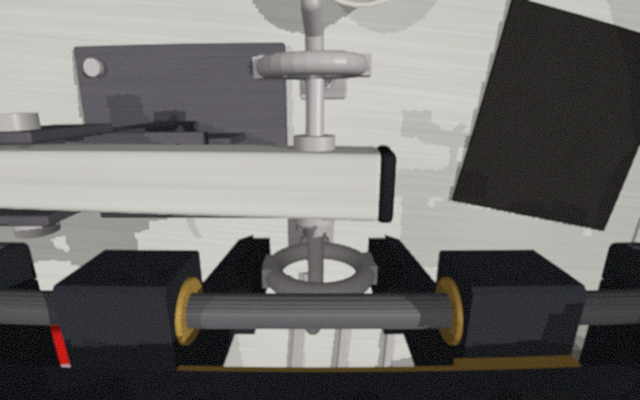

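View pics/s28.png

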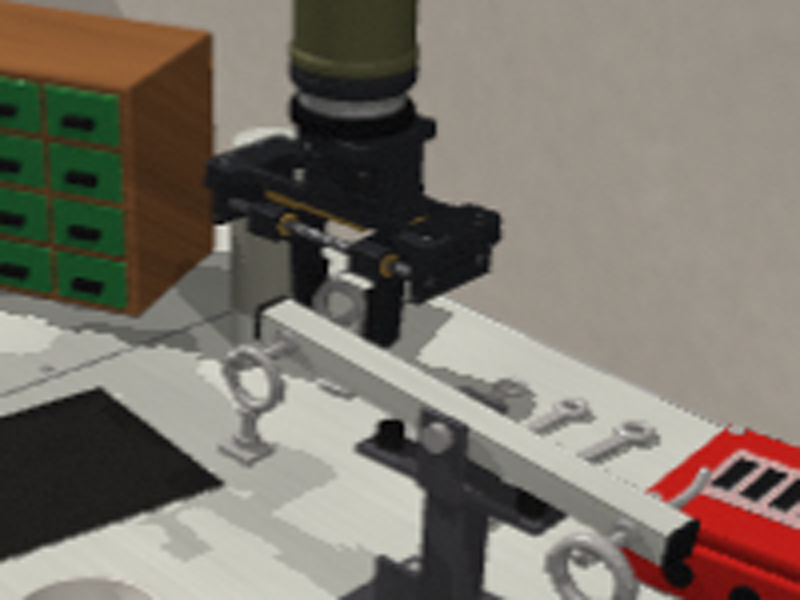

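{"method": "send_rows", "body": {
  "series": [
    {"delta_pos": [-0.2,0.1,0.7],"turn": 0,"jaw": 0.7},
    {"delta_pos": [-0.2,0.1,1.3],"turn": 0,"jaw": 0.7},
    {"delta_pos": [-0.2,0.1,1.8],"turn": 0,"jaw": 0.7},
    {"delta_pos": [-0.2,0.1,2.2],"turn": 0,"jaw": 0.7},
    {"delta_pos": [-0.2,0.1,2.6],"turn": 0,"jaw": 0.7},
    {"delta_pos": [-0.2,0.1,2.9],"turn": 0,"jaw": 0.7},
    {"delta_pos": [-0.2,0.1,2.9],"turn": 0,"jaw": 0.7}
  ]
}}

```text
clock: 25.82
tool_pos: [0.5807, 0.1022, 0.1497]
eef_rot: [0.676, 0.737, -0.0, -0.0]
contact_force: [0.8, 0.5, 0.2]
opening: 0.508
```

```bash
python3 -c "
from h import *
go(0.5785,0.105,0.179,94.9)
s=vision.snapshot('wrist');cv2.imwrite('pics/w29.png',s)
s=vision.snapshot('side');cv2.imwrite('pics/s29.png',cv2.resize(s[60:220,240:440],None,fx=4,fy=3.75,interpolation=cv2.INTER_CUBIC))
"
```

```text
t 25.82 pos [0.5807 0.1022 0.1497] yaw 94.96 -> delta [ 0.3  -0.2  -2.93] turn 0.1 F [0.8 0.5 0.2] op 0.508 q [ 0.    0.76 -0.45  1.73  0.45  0.75  0.98]
```

View pics/w29.png

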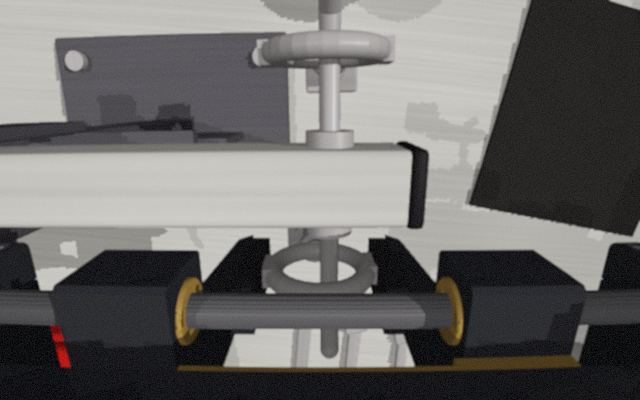

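View pics/s29.png

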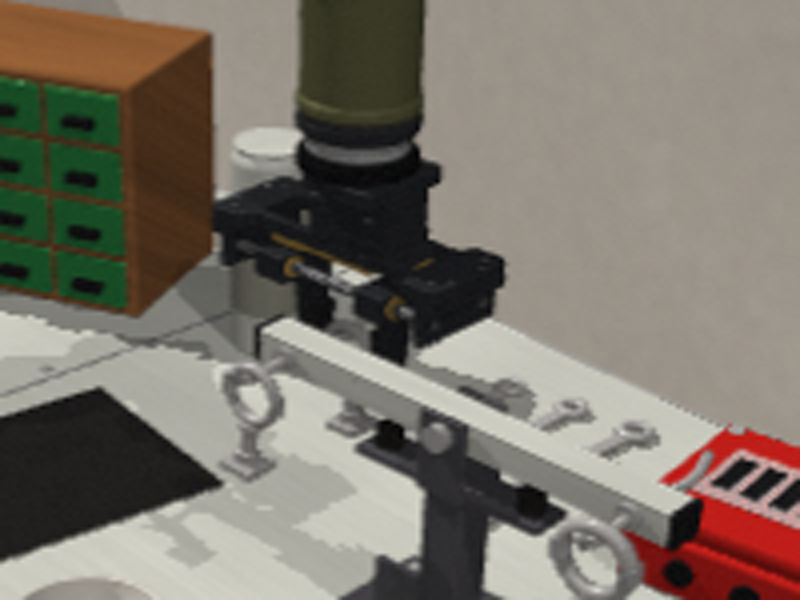

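{"method": "send_rows", "body": {
  "series": [
    {"delta_pos": [0.2,0,0],"turn": 0,"jaw": 0.6},
    {"delta_pos": [0.3,0,0],"turn": 0,"jaw": 0.45},
    {"delta_pos": [0.3,0,0],"turn": 0,"jaw": 0.3},
    {"delta_pos": [0.3,0,0],"turn": 0,"jaw": 0.15},
    {"delta_pos": [0.3,0,0],"turn": 0,"jaw": 0.1},
    {"delta_pos": [0.3,0,0],"turn": 0,"jaw": 0.1}
  ]
}}

```text
clock: 26.42
tool_pos: [0.5808, 0.1049, 0.1506]
eef_rot: [0.676, 0.737, 0.0, 0.0]
contact_force: [0.7, -0.2, -0.1]
opening: 0.829
```

```bash
python3 -c "
from h import *
go(0.5785,0.105,0.179,94.9)
s=vision.snapshot('wrist');cv2.imwrite('pics/w30.png',s)
"
```

```text
t 26.42 pos [0.5808 0.1049 0.1506] yaw 94.94 -> delta [ 0.03 -0.23 -2.84] turn 0.0 F [ 0.7 -0.2 -0.1] op 0.829 q [-0.    0.76 -0.45  1.73  0.45  0.75  0.98]
```

View pics/w30.png

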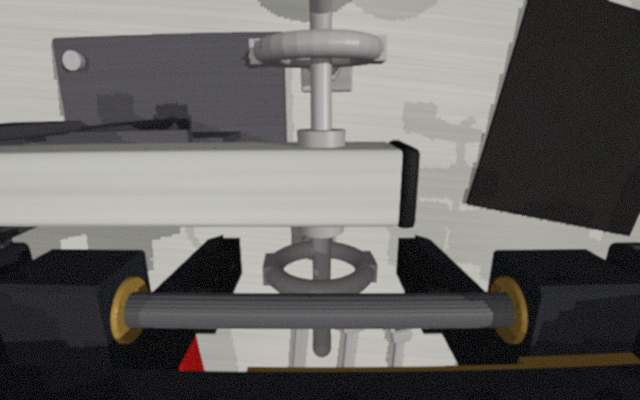

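{"method": "send_rows", "body": {
  "series": [
    {"delta_pos": [0,0,-1.5],"turn": 0,"jaw": 0.05},
    {"delta_pos": [0,0,-4],"turn": 0,"jaw": 0},
    {"delta_pos": [0,0,-8],"turn": 0,"jaw": 0},
    {"delta_pos": [0,0,-12],"turn": 0,"jaw": 0},
    {"delta_pos": [3,2,-14],"turn": 0,"jaw": 0},
    {"delta_pos": [7,2,-14],"turn": 0,"jaw": 0},
    {"delta_pos": [11,2,-14],"turn": 0,"jaw": 0},
    {"delta_pos": [15,2,-14],"turn": 0,"jaw": 0}
  ]
}}

```text
clock: 27.13
tool_pos: [0.5879, 0.2574, 0.2912]
eef_rot: [0.677, 0.736, 0.001, 0.0]
contact_force: [0.3, 0.5, 0.0]
opening: 0.999
```

{"method": "send_rows", "body": {
  "series": [
    {"delta_pos": [4,0,0],"turn": 0,"jaw": 0},
    {"delta_pos": [4,0,0],"turn": 0,"jaw": 0},
    {"delta_pos": [4,0,0],"turn": 0,"jaw": 0},
    {"delta_pos": [4,0,0],"turn": 0,"jaw": 0},
    {"delta_pos": [4,0,0],"turn": 0,"jaw": 0},
    {"delta_pos": [4,0,0],"turn": 0,"jaw": 0},
    {"delta_pos": [4,0,0],"turn": 0,"jaw": 0},
    {"delta_pos": [4,0,0],"turn": 0,"jaw": 0}
  ]
}}

```text
clock: 27.8
tool_pos: [0.5847, 0.2949, 0.2906]
eef_rot: [0.677, 0.736, 0.0, 0.0]
contact_force: [0.0, 0.6, 0.1]
opening: 1.0
```

```bash
python3 -c "
from h import *
go(0.5785,0.105,0.179,94.9)
s=vision.snapshot('side');cv2.imwrite('pics/s31.png',cv2.resize(s[90:340,220:470],None,fx=3.2,fy=2.4,interpolation=cv2.INTER_CUBIC))
s=vision.snapshot('top');cv2.imwrite('pics/t31.png',cv2.resize(s[130:270,170:470],None,fx=2.66,fy=2.66,interpolation=cv2.INTER_CUBIC))
T=lambda x,y:[170+x/2.66,130+y/2.66]
"
```

```text
t 27.8 pos [0.5847 0.2949 0.2906] yaw 94.84 -> delta [-18.87  -2.23  11.16] turn -0.1 F [0.  0.6 0.1] op 1.0 q [-0.28  0.7  -0.5   1.36  0.34  1.17  0.83]
```

View pics/s31.png

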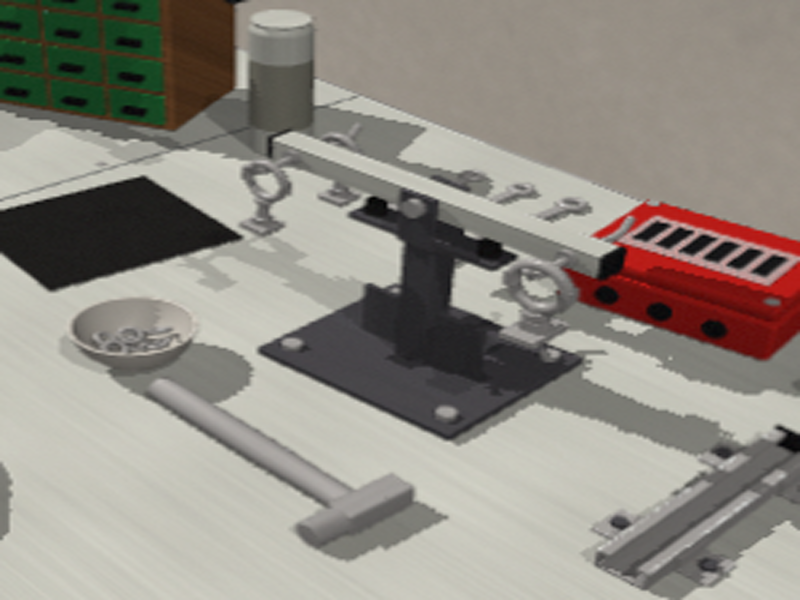

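View pics/t31.png

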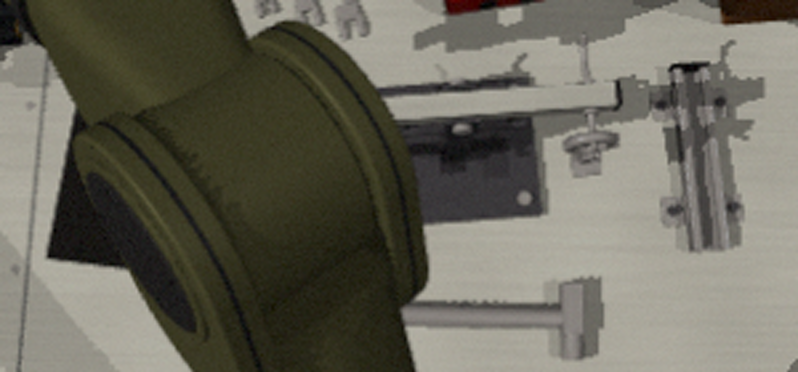

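```bash
python3 -c "
from h import *
print(order.finish_job(), r.get_state()['clock'])"
```

```text
the job is handed in; nothing more can be done
the job is handed in; nothing more can be done
```

All three bolts are hanging and the job is handed in, at about 28 s of the 72 s allowed. I hung the first small bolt on the left front hook, slid the large bolt out of its channel onto the right front hook, then hung the second small bolt on the left rear hook. `finish_job` gave no verdict.

**Last checks:**
- **Bolts:** the side picture shows each eye on its hook.
- **Bar:** both end caps are within about 1 pixel of where they were at the start, so the bar is level.
- **Bowl and hammer:** they look untouched. I judged this by eye in the side picture; the arm hid the bowl in the top picture.
- **Robot:** the gripper was open and clear of everything.
- **Not measured:** the bar's tilt in rad and its speed were only judged from the pictures.

**What disagreed or failed on the way:**
- **Fingertips:** the pictures put the fingertips about 31 mm farther back along the tool than stated. I gripped the first bolt high on its eye because of this, but it held. I corrected for it before the other grasps that held.
- **Large bolt:** it slipped from the grip twice in the channel. The first time was that high grip. The second time, closing the jaws pressed its foot onto the channel floor. Gripping at 60 N and lifting it about 4 mm let it slide out freely.

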